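Open the carver's lock box: dial 2, 11, 1 and bottom the bolt rod

TASK

Unlock the sloping-fronted steel box: turn its dial clockwise until the pointer is on the 2 o'clock mark, anticlockwise to 11 o'clock, then clockwise to 1 o'clock, stopping for about a second on each. Then push the bolt rod beside the dial in, gently, until you feel it bottom out in its bore, and hold it pressed firmly on that stop for about a second. Leave the rod in and the dial on 1, take the hand away, and do not disturb the other things lying about.

Things in the scene. Friction and masses are not known exactly. Their poses are not given: they have to be found in the camera images.
- lock_face (a point): Sloping lock face of a grey steel box fixed to the table (280 mm wide, 240 deep, 175 high at the back). Its face, 200 mm long, slopes at 35 degrees to the table and looks up and to the robot's left and front. Origin: mid-face, on the dial's axis, 117 mm above the table. z points square out of the face (35 degrees from vertical), x up the slope (12 o'clock), y to 9 o'clock, seen facing it.
- dial_grip (a point): On the dial's axis, 25 mm out from the face, axes as lock_face. The dial's black round grip is 40 mm across, from 5 to 40 mm above the face; under it a steel flange 94 mm across, 5 mm high. A dark line on the flange and a white line on the grip's top point to the number set.
- twelve_mark (a point): The double white mark for 12 o'clock, on the face, 53 mm up the slope from the dial's axis. Twelve such clock marks, 48 to 59 mm from the axis, ring the dial.
- dial (a joint): Dial angle in rad, clockwise positive seen facing it: 0 is 12 o'clock, an hour is pi/6, so 2 is 1.047, 11 is -0.524, 1 is 0.524. Starts between 8 and 11 o'clock, stops near 6 (+-2.75). Friction about 0.12 N m; stays where left. The bolt rod can go in only with the dial within about 0.12 rad of 1 o'clock; with the rod in, the dial is locked there.
- rod_head (a point): Flat round steel head of the bolt rod, 24 mm across, 10 thick, on a 10 mm rod; 85 mm from the dial's axis on its 9 o'clock side (lock_face y = 0.085, x = 0). A fixed collar 34 mm across and 6 high is at its foot. Origin: centre of the head's top; z points out along the rod, square to the face. At the start 45 mm above the face.
- bolt_rod (a joint): How far the bolt rod is pushed in, m: 0 at the start (out). It slides square into the face against 2 N of friction and stays where left. With the dial wrong it is blocked after about 5 mm; with the dial on 1 it runs on until it bottoms hard, at an unknown depth between 15 and 25 mm. Leaning on it with 5 to 20 N is right.
- chisel: Steel stone chisel, 190 mm long, 12 mm thick, lying along the low edge of the box's face; bystander.
- rubbing_stone: Reddish-brown rubbing stone, 50 x 110 x 22 mm, on the deck of the box; bystander, origin under its centre.
- steel_cup: Steel cup, 66 mm wide, 75 mm high, beside the box by the bolt rod; bystander.
- marble_offcut: Marble offcut, 85 x 55 x 40 mm, beside the box on the 3 o'clock side; bystander.
- mallet: Hammer, 240 mm long, lying on the table; bystander.
- dust_brush: Brush, 200 mm long, lying on the table; bystander.
- wax_jar: Jar with lid, 60 mm wide, 70 mm high, behind the box's high side; bystander.

How it is judged (in metres and radians):
On the way, in this order (a step that is already met when the one before it is completed fails the run):
1. the dial rests on 2 o'clock (within 0.12 rad), turned there clockwise (value of joint dial between 0.9272 and 1.1672 rad and velocity of joint dial between -0.1 and 0.1 rad/s), for 0.4 s.
2. the dial rests on 11 o'clock (within 0.12 rad) (value of joint dial between -0.6436 and -0.4036 rad and velocity of joint dial between -0.1 and 0.1 rad/s), for 0.4 s.
3. the dial rests on 1 o'clock (within 0.12 rad), the rod still out (value of joint dial between 0.4036 and 0.6436 rad and velocity of joint dial between -0.1 and 0.1 rad/s and value of joint bolt_rod below 0.008 m), for 0.4 s.
4. the rod is in past 13 mm and held still on its bottom by the fingers with more than 2.5 N for 0.6 s (value of joint bolt_rod above 0.013 m and contact force between the fingers and bolt_rod above 2.5 N and velocity of joint bolt_rod between -0.003 and 0.003 m/s), for 0.6 s.
At the end, for the whole second after the job is handed in: The dial stands within 0.15 rad of 1 o'clock, the bolt rod is in by more than 13 mm (bottomed), both are at rest (value of joint dial between 0.3736 and 0.6736 rad and value of joint bolt_rod above 0.013 m and velocity of joint bolt_rod between -0.003 and 0.003 m/s and velocity of joint dial between -0.05 and 0.05 rad/s); the robot touches nothing.
It fails at once if the rod is struck or rammed (more than 45 N from the fingers) (contact force between the fingers and bolt_rod above 45 N).
It fails at once if one of the loose bystanders is shoved (more than 30 mm) (distance of any of chisel, rubbing_stone, steel_cup, marble_offcut, mallet, dust_brush, wax_jar from where it was at the start of the episode above 0.03 m).
It also fails if it takes over 72 s, if anything falls off the work surface, if the arm or the gripper's body presses on something with over 40 N, if the wrist force passes 120 N, or if a joint passes its speed limit or range.

ROBOT

A 7-joint arm with a two-finger parallel gripper is mounted at the origin on the work surface. World frame = base frame: x ahead of the robot, y to its left, z up, the work surface at z = 0. Lengths are in mm, angles in rad, forces in N, time in s.
With the tool pointing down it reaches from about 400 to 875 mm from the base axis. Payload 4.4 kg.
Tool frame: the origin (TCP) lies at the very end of the fingers, on their centre line; the grasp point (between the pads) lies 19 mm behind it; z points along the fingers, y is the line along which they close (so a half turn about z gives the same grasp; the last joint's range is limited). The gripper opens to 85 mm and grips with 20 to 120 N. Pads are 22 mm wide; open, the fingers measure 114 mm over their backs; the gripper's body (76 mm by 85 mm) begins 54 mm behind the grasp point. The pads swing forward as they close: fully open they stand 13 mm farther back than shut.
Start: joints at [1.127, 0.628, 0.038, 1.517, -0.027, 0.996, -0.02], TCP at [239.799, -604.164, 196.913] pointing down, gripper open.
Joint ranges: [-3.06, 3.06], [-0.37, 2.12], [-1.25, 1.32], [0.18, 2.47], [-1.1, 4.24], [0.23, 1.98], [-2.94, 2.94]. Speed limits (rad/s): [2.57, 2.57, 3.14, 3.14, 3.14, 3.14, 3.14].

INTERFACE

Orientations are given as [roll, pitch, yaw] about the fixed x, y, z axes, in that order (R = Rz(yaw) Ry(pitch) Rx(roll)).
In Python, from cell import read_state, get_image, camera_params, finish_job gives the robot as it stands.
- The arm moves only by the tool arm_command, never from a script. Its argument "deltas" is a list of rows, each an object of numbers: "dx", "dy", "dz": the shift along the world's x, y, z in m; "yaw": the turn about the world's z in degrees; "jaw": the opening, from 0 (shut) to 1 (fully open). A call has 1 to 20 rows; each row is the pose to reach, as a shift and turn from the pose commanded when the call began; what a row does not reach only later rows make up. A row lasts 1/10 s, in which the tool goes at most 50 mm and 8.59 degrees, less where a joint would pass 70% of its speed; a pose out of reach is approached as far as the arm can. A call with a gripper value outside its range is refused whole. The fingers move at their own pace and stop on an object; the grip force is fixed at half the most. Time passes only in rows, so rows that repeat a pose let the fingers close. It gives the time, the measured TCP pose, the force, the opening and the grip force at its end, in the units of the state.
- read_state(): the state, without advancing time (a new reading comes with each control period).
- get_image(name): name is "scene" or "top"; returns (picture, depth): 480x640x3 uint8, red, green, blue; 480x640 float32, mm along the optical axis (not along the pixel's ray), 0 where there is no reading.
- camera_params(name): a dict with "camera_matrix" (3x3 intrinsics, pixels), "k1" (the pictures are not rectified: a ray, as slopes to the right and down, at radius r is drawn at 1 + k1 r^2 times it, then the intrinsics apply), "extrinsics" (4x4, takes a point from camera to world coordinates). Camera axes: x right, y down, z forward; pixel columns grow to the right and rows downward; lengths in mm; the calibration is good to about 2 mm. A picture is of the moment at which its call begins. camera_params takes no time and is no camera call.
- finish_job(): hands the job in; it is judged then, once.
The state is a dict: "clock": time; "qpos": joint angles; "qd": joint speeds; "tau": joint torques, N m; "eef_pos": TCP position; "tool_rot": TCP orientation; "force": force on the tool from outside, world axes, zero at the start; "torque": the same for the moment, N m; "width": finger opening in mm; "gripper_force": force on a finger pad.
Only numpy, scipy, OpenCV 4.12 (cv2) and the standard library are available. Lean on these libraries where they do the work, as an engineer would, in place of code of your own. Each camera call takes 0.05 s, during which the arm holds its last target. There are 200 camera calls.

## Working session

There is one attempt and no reset: what is moved stays moved. The work goes in short steps, Python scripts to look and compute and a tool call to move; the robot and the scene stay as the last step left them, time stands still between calls to the robot, and variables do not carry over. Pictures are saved under pics/ and viewed, at most 10 in all, crops included, and the job is handed in when it is done.

Besides the shell and the picture viewer there is one more tool, called after "Emit:" as name(argument=value, ...), one argument or row to a line, values as JSON. arm_command: Moves the arm, as the interface text tells. Its arguments: {"type":"object","properties":{"deltas":{"type":"array"}},"required":["deltas"]}

```bash
mkdir -p pics; ls
cat > h.py <<'E'
import numpy as np, cv2
from cell import *
def shot(n,tag):
    im,d=get_image(n); np.savez(f'pics/{tag}.npz',im=im,d=d); cv2.imwrite(f'pics/{tag}.png',im[:,:,::-1]); return im,d
def ray(n,uv):
    p=camera_params(n);K=np.array(p['camera_matrix'],float);k=p['k1'];T=np.array(p['extrinsics'],float)
    uv=np.atleast_2d(uv).astype(float)
    s=cv2.undistortPoints(uv[:,None],K,np.array([k,0,0,0.]))[:,0]
    d=np.c_[s,np.ones(len(s))]
    return T[:3,3],d@T[:3,:3].T   # point = o + depth*d
def proj(n,X):
    p=camera_params(n);K=np.array(p['camera_matrix'],float);k=p['k1'];T=np.linalg.inv(np.array(p['extrinsics'],float))
    return cv2.projectPoints(np.atleast_2d(X).astype(float),cv2.Rodrigues(T[:3,:3])[0],T[:3,3],K,np.array([k,0,0,0.]))[0][:,0]
E
python3 - <<'E'
from h import *
for n in('scene','top'):
    shot(n,n+'0'); p=camera_params(n); print(n,p)
print(read_state())
E
```

```text
pics
scene {'camera_matrix': array([[585.55248759,   0.        , 328.04848629],
       [  0.        , 585.55248759, 238.59326108],
       [  0.        ,   0.        ,   1.        ]]), 'k1': -0.11530627944994264, 'extrinsics': array([[-6.61959850e-01,  4.75749337e-01, -5.79199210e-01,
         1.23090367e+03],
       [ 7.49198069e-01,  4.43283783e-01, -4.92139960e-01,
         6.24897889e+02],
       [ 2.26143573e-02, -7.59711824e-01, -6.49866551e-01,
         9.22885839e+02],
       [ 0.00000000e+00,  0.00000000e+00,  0.00000000e+00,
         1.00000000e+00]])}
top {'camera_matrix': array([[473.08010503,   0.        , 316.48690565],
       [  0.        , 473.08010503, 243.42722796],
       [  0.        ,   0.        ,   1.        ]]), 'k1': -0.10650700253574436, 'extrinsics': array([[-1.19466166e-02, -9.81546611e-01,  1.90849491e-01,
         3.30985809e+02],
       [-9.99281014e-01,  1.85876084e-02,  3.30447663e-02,
        -1.39102087e+01],
       [-3.59824140e-02, -1.90317500e-01, -9.81062952e-01,
         1.08135103e+03],
       [ 0.00000000e+00,  0.00000000e+00,  0.00000000e+00,
         1.00000000e+00]])}
{'clock': 0.1, 'qpos': array([ 1.12718993,  0.62925271,  0.03845867,  1.51824873, -0.02699005,
        0.99630342, -0.02000076]), 'qd': array([-0.00054634, -0.00191756,  0.00062051, -0.00325653,  0.00041664,
       -0.00123535, -0.0011855 ]), 'tau': array([ 3.30306706e-03, -5.64533830e+01,  1.23095546e+00, -1.93968809e+01,
        1.14188841e-02,  5.46344629e-03,  1.71262684e-06]), 'eef_pos': array([ 239.56653576, -603.58664016,  196.08811337]), 'tool_rot': array([-3.13989912e+00,  3.31308366e-05,  3.77800261e-01]), 'force': array([-1.17557025, -1.0437027 ,  0.28886943]), 'torque': array([ 0.01023227, -0.00631805,  0.01010439]), 'gripper_force': 0.0, 'width': 85.30021059434394}
```

View pics/scene0.png

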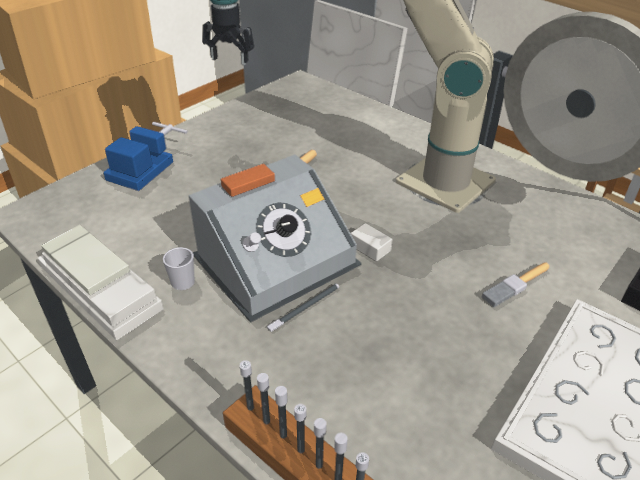

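View pics/top0.png

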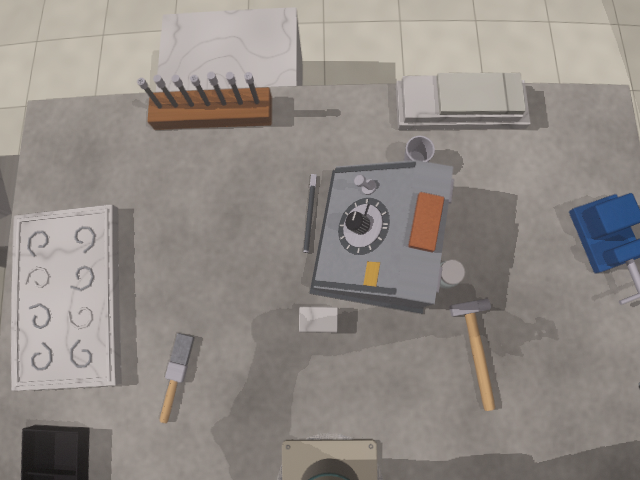

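```bash
cat >> h.py <<'E'
def cloud(n,d,u0,u1,v0,v1):
    v,u=np.mgrid[v0:v1,u0:u1]; uv=np.c_[u.ravel(),v.ravel()]
    o,r=ray(n,uv); z=d[v0:v1,u0:u1].ravel(); ok=z>0
    return (o+r*z[:,None])[ok],uv[ok]
E
python3 - <<'E'
from h import *
box={'scene':(195,355,170,300),'top':(322,410,165,295)}
for n,b in box.items():
    f=np.load(f'pics/{n}0.npz'); P,uv=cloud(n,f['d'],*b)
    rng=np.random.default_rng(0);best=0
    for _ in range(2000):
        a=P[rng.choice(len(P),3,False)]; m=np.cross(a[1]-a[0],a[2]-a[0]); l=np.linalg.norm(m)
        if l<100: continue
        m/=l; m*=np.sign(m[2])
        if abs(m[2]-.819)>.06: continue
        k=abs((P-a[0])@m)<2
        if k.sum()>best: best=k.sum();kk=k
    Q=P[kk];c=Q.mean(0);m=np.linalg.svd(Q-c,full_matrices=False)[2][2];m*=np.sign(m[2])
    print(n,len(P),best,'normal',m.round(4),'tilt',np.degrees(np.arccos(m[2])).round(2),'d',m@c,'az',np.degrees(np.arctan2(m[1],m[0])).round(2),'rms',((Q-c)@m).std())
    ex=np.array([0,0,1])-m*m[2];ex/=np.linalg.norm(ex);ey=np.cross(m,ex)
    g=f['im'].min(1) if 0 else f['im']
    # dark pixels on plane
    o,r=ray(n,uv[kk]); X=o+r*(((m@c)-o@m)/(r@m))[:,None]
    I=f['im'][uv[kk][:,1],uv[kk][:,0]].astype(int).max(1)
    s=X[I<75]; q=np.c_[s@ex,s@ey]; med=np.median(q,0)
    for _ in range(8):
        w=np.abs(np.linalg.norm(q-med,axis=1)-53)<9
        (A,B),*_=np.linalg.lstsq(np.c_[2*q[w],np.ones(w.sum())],(q[w]**2).sum(1),rcond=None)[0][:2],0
        med=np.array([A,B])
    print(' ring n',w.sum(),'meanR',np.linalg.norm(q[w]-med,axis=1).mean(),'centre',(ex*A+ey*B+m*(m@c)).round(1))
    np.savez(f'pics/face_{n}.npz',m=m,c=ex*A+ey*B+m*(m@c),ex=ex,ey=ey)
    C=ex*A+ey*B+m*(m@c)
    # rectified view, 0.4mm/px, x up, y left
    a,b2=np.meshgrid((300-np.arange(600))*.4,(400-np.arange(800))*.4,indexing='ij') if 0 else np.meshgrid((200-np.arange(400))*.5,(200-np.arange(400))*.5,indexing='ij')
    W=C+a[...,None]*ex+b2[...,None]*ey
    M=proj(n,W.reshape(-1,3)).reshape(400,400,2).astype(np.float32)
    R=cv2.remap(f['im'],M[...,0],M[...,1],cv2.INTER_CUBIC)
    cv2.circle(R,(200,200),2,(255,0,0),-1);cv2.circle(R,(200,200),106,(255,0,0),1)
    cv2.imwrite(f'pics/r_{n}.png',R[:,:,::-1])
cv2.imwrite('pics/rect0.png',np.hstack([cv2.imread('pics/r_scene.png'),cv2.imread('pics/r_top.png')]))
E
```

```text
scene 20705 5964 normal [0.1145 0.5617 0.8194] tilt 34.98 d 114.92197762397024 az 78.48 rms 1.1172521207987203
 ring n 0 meanR nan centre [13.2 64.6 94.2]
top 11408 6794 normal [0.1101 0.5612 0.8204] tilt 34.88 d 113.60016994932921 az 78.9 rms 1.0412244977829712
 ring n 0 meanR nan centre [12.5 63.7 93.2]<stdin>:25: RuntimeWarning: Mean of empty slice.
  ret = ret.dtype.type(ret / rcount)
```

View pics/rect0.png

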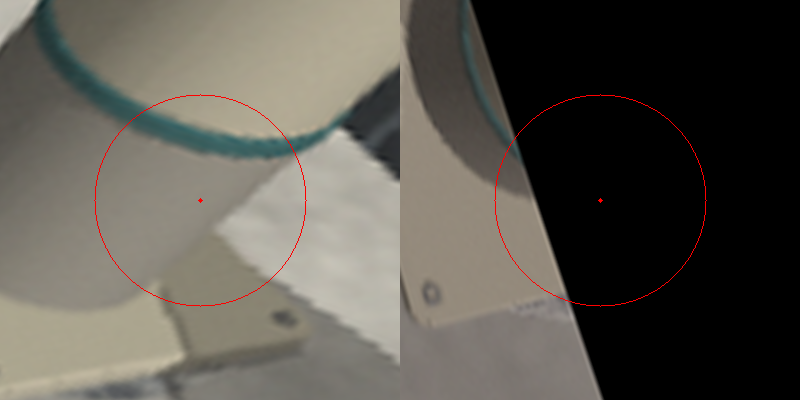

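```bash
cat > rect.py <<'E'
from h import *
def rectify(n,im,C,ex,ey,half=100,px=.5,h=0,m=None):
    N=int(2*half/px); g=half-np.arange(N)*px
    a,b=np.meshgrid(g,g,indexing='ij')
    W=C+a[...,None]*ex+b[...,None]*ey+(0 if m is None else h*m)
    M=proj(n,W.reshape(-1,3)).reshape(N,N,2).astype(np.float32)
    return cv2.remap(im,M[...,0],M[...,1],cv2.INTER_CUBIC)
E
python3 - <<'E'
from rect import *
seed={'scene':(283,229),'top':(363,226)}
pl={'scene':(np.array([.1145,.5617,.8194]),114.92),'top':(np.array([.1101,.5612,.8204]),113.6)}
out=[]
for n in seed:
    f=np.load(f'pics/{n}0.npz'); m,d=pl[n]; m/=np.linalg.norm(m)
    ex=np.array([0,0,1])-m*m[2];ex/=np.linalg.norm(ex);ey=np.cross(m,ex)
    o,r=ray(n,seed[n]); C=o+r[0]*((d-o@m)/(r[0]@m)); print(n,'seed',C.round(1))
    R=rectify(n,f['im'],C,ex,ey)
    dark=(R.max(2)<90).astype(np.uint8)
    for it in range(6):
        v,u=np.nonzero(dark); q=np.c_[100-v*.5,100-u*.5]
        if it==0: med=np.zeros(2)
        w=np.abs(np.linalg.norm(q-med,axis=1)-54)<9
        s=np.linalg.lstsq(np.c_[2*q[w],np.ones(w.sum())],(q[w]**2).sum(1),rcond=None)[0]; med=s[:2]
    rr=np.linalg.norm(q-med,axis=1)
    print(' n',w.sum(),'R',np.sqrt(s[2]+med@med),np.histogram(rr,np.arange(40,72,3))[0])
    C=C+ex*med[0]+ey*med[1]; print(' centre',C.round(1)); out.append(C)
    np.savez(f'pics/face_{n}.npz',m=m,c=C,ex=ex,ey=ey)
    R=rectify(n,f['im'],C,ex,ey)
    cv2.circle(R,(200,200),2,(255,0,0),-1);cv2.circle(R,(200,200),106,(255,0,0),1)
    cv2.imwrite(f'pics/r_{n}.png',R[:,:,::-1])
cv2.imwrite('pics/rect1.png',np.hstack([cv2.imread('pics/r_scene.png'),cv2.imread('pics/r_top.png')]))
E
```

```text
scene seed [554.5 -78.1 116.3]
 n 318 R 52.50826367403753 [68 62 66 65 74 67 21  7  4  5]
 centre [550.8 -70.4 111.6]
top seed [553.5 -78.9 118.2]
 n 13380 R 55.04177182192932 [ 459  400 1174 2248 2917 3178 3395  349    0    0]
 centre [555.1 -77.7 117.2]
```

View pics/rect1.png

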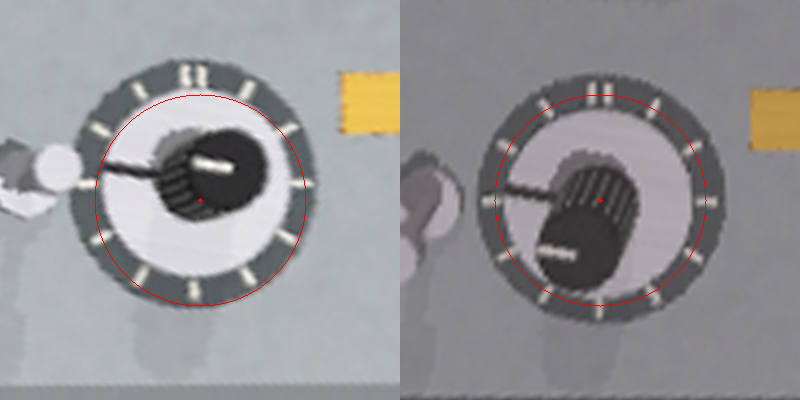

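Emit:
arm_command(
  deltas=[
    {"dz": 0.05},
    {"dz": 0.1},
    {"dx": 0.025, "dy": 0.043, "dz": 0.11, "yaw": 8},
    {"dx": 0.05, "dy": 0.086, "dz": 0.11, "yaw": 16},
    {"dx": 0.075, "dy": 0.129, "dz": 0.11, "yaw": 24},
    {"dx": 0.1, "dy": 0.172, "dz": 0.11, "yaw": 32},
    {"dx": 0.125, "dy": 0.215, "dz": 0.11, "yaw": 40},
    {"dx": 0.15, "dy": 0.258, "dz": 0.11, "yaw": 48},
    {"dx": 0.175, "dy": 0.301, "dz": 0.11, "yaw": 56},
    {"dx": 0.2, "dy": 0.344, "dz": 0.11, "yaw": 64},
    {"dx": 0.225, "dy": 0.387, "dz": 0.11, "yaw": 72},
    {"dx": 0.25, "dy": 0.43, "dz": 0.11, "yaw": 80},
    {"dx": 0.275, "dy": 0.473, "dz": 0.11, "yaw": 87},
    {"dx": 0.3, "dy": 0.516, "dz": 0.11, "yaw": 87},
    {"dx": 0.317, "dy": 0.543, "dz": 0.11, "yaw": 87},
    {"dx": 0.317, "dy": 0.543, "dz": 0.11, "yaw": 87, "jaw": 0.8},
    {"dx": 0.317, "dy": 0.543, "dz": 0.11, "yaw": 87, "jaw": 0.8},
    {"dx": 0.317, "dy": 0.543, "dz": 0.11, "yaw": 87, "jaw": 0.8},
  ],
)

```text
invalid input at $.deltas[0]: expected keys dx, dy, dz, yaw, jaw
```

Emit:
arm_command(
  deltas=[
    {"dx": 0, "dy": 0, "dz": 0.05, "yaw": 0, "jaw": 1},
    {"dx": 0, "dy": 0, "dz": 0.1, "yaw": 0, "jaw": 1},
    {"dx": 0.025, "dy": 0.043, "dz": 0.11, "yaw": 8, "jaw": 1},
    {"dx": 0.05, "dy": 0.086, "dz": 0.11, "yaw": 16, "jaw": 1},
    {"dx": 0.075, "dy": 0.129, "dz": 0.11, "yaw": 24, "jaw": 1},
    {"dx": 0.1, "dy": 0.172, "dz": 0.11, "yaw": 32, "jaw": 1},
    {"dx": 0.125, "dy": 0.215, "dz": 0.11, "yaw": 40, "jaw": 1},
    {"dx": 0.15, "dy": 0.258, "dz": 0.11, "yaw": 48, "jaw": 1},
    {"dx": 0.175, "dy": 0.301, "dz": 0.11, "yaw": 56, "jaw": 1},
    {"dx": 0.2, "dy": 0.344, "dz": 0.11, "yaw": 64, "jaw": 1},
    {"dx": 0.225, "dy": 0.387, "dz": 0.11, "yaw": 72, "jaw": 1},
    {"dx": 0.25, "dy": 0.43, "dz": 0.11, "yaw": 80, "jaw": 1},
    {"dx": 0.275, "dy": 0.473, "dz": 0.11, "yaw": 87, "jaw": 1},
    {"dx": 0.3, "dy": 0.516, "dz": 0.11, "yaw": 87, "jaw": 1},
    {"dx": 0.317, "dy": 0.543, "dz": 0.11, "yaw": 87, "jaw": 1},
    {"dx": 0.317, "dy": 0.543, "dz": 0.11, "yaw": 87, "jaw": 0.8},
    {"dx": 0.317, "dy": 0.543, "dz": 0.11, "yaw": 87, "jaw": 0.8},
    {"dx": 0.317, "dy": 0.543, "dz": 0.11, "yaw": 87, "jaw": 0.8},
  ],
)

```text
clock: 1.9
eef_pos: [556.1, -62.8, 306.5]
tool_rot: [-3.14, 0.001, 1.894]
force: [0.0, 0.1, 0.2]
width: 68.3
gripper_force: 0.0
```

Run:
```python
from rect import *
f=np.load('pics/scene0.npz'); F=np.load('pics/face_scene.npz'); m,C,ex,ey=[F[k] for k in('m','c','ex','ey')]
C=C+8*ex+2.5*ey
R=rectify('scene',f['im'],C,ex,ey); dark=R.max(2)<125
v,u=np.nonzero(dark); q=np.c_[100-v*.5,100-u*.5]; med=np.zeros(2)
for _ in range(8):
    w=np.abs(np.linalg.norm(q-med,axis=1)-54)<8
    s=np.linalg.lstsq(np.c_[2*q[w],np.ones(w.sum())],(q[w]**2).sum(1),rcond=None)[0]; med=s[:2]
C=C+ex*med[0]+ey*med[1];print(w.sum(),med,C)
m=(m+np.load('pics/face_top.npz')['m'])/2; m/=np.linalg.norm(m);print(m)
s=read_state();print(s['eef_pos'],s['tool_rot'],s['qpos'].round(2),s['force'])
```

```text
14209 [0.42910128 0.58674209] [552.41695039 -77.81520828 116.40100874]
[0.11229593 0.5614294  0.8198699 ]
[556.05393179 -62.79549818 306.51529751] [-3.14004770e+00  5.84864010e-04  1.89421349e+00] [ 0.37  0.42 -0.46  1.61  0.2   1.16  0.19] [0.03702123 0.11832201 0.20752324]
```

Emit:
arm_command(
  deltas=[
    {"dx": 0, "dy": 0.001, "dz": -0.04, "yaw": 0, "jaw": 0.8},
    {"dx": 0, "dy": 0.001, "dz": -0.08, "yaw": 0, "jaw": 0.8},
    {"dx": 0, "dy": 0.001, "dz": -0.12, "yaw": 0, "jaw": 0.8},
    {"dx": 0, "dy": 0.001, "dz": -0.145, "yaw": 0, "jaw": 0.8},
    {"dx": 0, "dy": 0.001, "dz": -0.16, "yaw": 0, "jaw": 0.8},
    {"dx": 0, "dy": 0.001, "dz": -0.168, "yaw": 0, "jaw": 0.8},
    {"dx": 0, "dy": 0.001, "dz": -0.174, "yaw": 0, "jaw": 0.8},
    {"dx": 0, "dy": 0.001, "dz": -0.174, "yaw": 0, "jaw": 0.8},
  ],
)

```text
clock: 2.7
eef_pos: [556.6, -61.0, 132.9]
tool_rot: [-3.141, 0.0, 1.895]
force: [0.2, -0.8, -0.9]
width: 68.3
gripper_force: 0.0
```

Run:
```python
from rect import *
a=shot('scene','s1')[0]; b=shot('top','t1')[0]
a=cv2.resize(a[150:300,190:360],None,fx=2.35,fy=2.35)[:350,:400];b=cv2.resize(b[130:310,290:470],(400,400))[:350]
cv2.imwrite('pics/v1.png',np.hstack([a[:,:],b])[:,:,::-1])
```

```text
(no output)
```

View pics/v1.png

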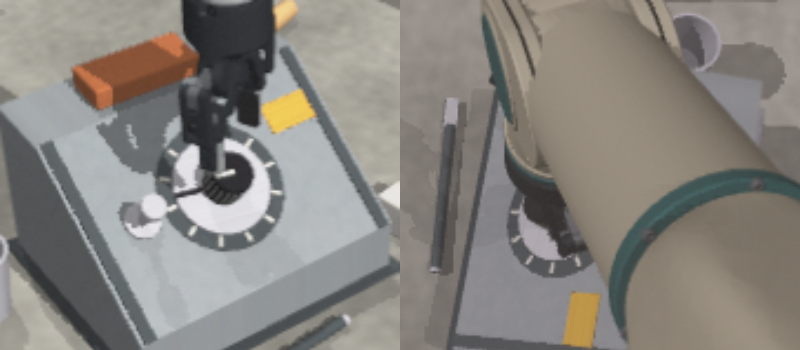

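Emit:
arm_command(
  deltas=[
    {"dx": 0, "dy": 0, "dz": 0, "yaw": 0, "jaw": 0.3},
    {"dx": 0, "dy": 0, "dz": 0, "yaw": 0, "jaw": 0.3},
    {"dx": 0, "dy": 0, "dz": 0, "yaw": 0, "jaw": 0.3},
    {"dx": 0, "dy": 0, "dz": 0, "yaw": 0, "jaw": 0.3},
    {"dx": 0, "dy": 0, "dz": 0, "yaw": 0, "jaw": 0.3},
    {"dx": 0, "dy": 0, "dz": 0, "yaw": -6, "jaw": 0.3},
    {"dx": 0, "dy": 0, "dz": 0, "yaw": -12, "jaw": 0.3},
  ],
)

```text
clock: 3.5
eef_pos: [556.8, -60.2, 132.8]
tool_rot: [-3.142, -0.0, 1.682]
force: [-0.1, 0.3, 0.6]
width: 25.5
gripper_force: 0.0
```

```bash
cat > dial.py <<'E'
from rect import *
m=np.array([.1123,.5614,.8199]);m/=np.linalg.norm(m)
ex=np.array([0,0,1])-m*m[2];ex/=np.linalg.norm(ex);ey=np.cross(m,ex)
CC={'scene':np.array([552.4,-77.8,116.4]),'top':np.array([555.1,-77.7,117.2])}
def flange(n,im,h=5):
    R=rectify(n,im,CC[n],ex,ey,50,.25,h,m).max(2).astype(np.float32)
    # polar, angle clockwise from 12
    th=np.radians(np.arange(-180,180,1.)); r=np.arange(32,46,.5)
    X=(200+4*np.outer(np.sin(th),r)).astype(np.float32);Y=(200-4*np.outer(np.cos(th),r)).astype(np.float32)
    return cv2.remap(R,X,Y,cv2.INTER_LINEAR)   # rows=angle
def read(tag,n='scene'):
    im,_=shot(n,tag); P=flange(n,im)
    b=(np.median(P,1)<130)
    runs=[];i=0
    while i<360:
        if b[i]:
            j=i
            while j<360 and b[j]: j+=1
            runs.append((i-180,j-181)); i=j
        else: i+=1
    s=read_state()
    print(n,'dark runs deg',runs,'yaw',np.degrees(s['tool_rot'][2]).round(1),'F',s['force'].round(1),'T',s['torque'].round(2),'w',round(s['width'],1),'gf',round(s['gripper_force'],1),'pos',s['eef_pos'].round(1),s['clock'])
    R=rectify(n,im,CC[n],ex,ey,60,.3,5,m); cv2.imwrite(f'pics/{tag}_r.png',R[:,:,::-1])
E
python3 - <<'E'
from dial import *
for t in('scene0','s1'):
    b=np.median(flange('scene',np.load(f'pics/{t}.npz')['im']),1)<130; print(t,np.flatnonzero(b)-180)
read('s2')
E
```

```text
scene0 [-84 -83 -82 -81 -80 -79 -78]
s1 [-84 -83 -82 -81 -80 -79 -78  -7  -6  -5  -4  -3  -2  -1   0   1   2   3
   4   5   6   7   8   9  10  11  12  13  14  15  16  17  18  19  20  21
  22  23]
scene dark runs deg [(-84, -78), (6, 34)] yaw 96.2 F [ 0.1 -0.2  0.1] T [ 0.01 -0.01  0.  ] w 25.5 gf 0.0 pos [556.9 -60.1 133. ] 3.55
```

Run:
```python
from dial import *
im=np.load('pics/s2.npz')['im'].copy(); s=read_state(); t=s['eef_pos']; y=np.array([np.sin(s['tool_rot'][2]),-np.cos(s['tool_rot'][2]),0])
u0,v0,k=200,120,5
big=cv2.resize(im[v0:v0+120,u0:u0+160],None,fx=k,fy=k,interpolation=cv2.INTER_CUBIC)
def dot(X,c):
    p=(proj('scene',X)[0]-[u0-.5,v0-.5])*k; cv2.circle(big,tuple(int(q) for q in p),4,c,-1)
C=CC['scene']
dot(t,(255,0,0)); dot(t+13*y,(255,255,0)); dot(t-13*y,(255,255,0)); dot(t+[0,0,19],(255,0,255))
for a in np.arange(0,6.28,.4):
    dot(C+40*m+20*(np.cos(a)*ex+np.sin(a)*ey),(0,255,0)); dot(C+5*m+20*(np.cos(a)*ex+np.sin(a)*ey),(0,160,255))
cv2.imwrite('pics/v2.png',big[:,:,::-1])
P,uv=cloud('scene',np.load('pics/s2.npz')['d'],285,289,222,226);print(P.mean(0),(P-C).mean(0)@m)
```

```text
[564.37277781 -56.68924844 149.35524459] 40.215776850495615
```

View pics/v2.png

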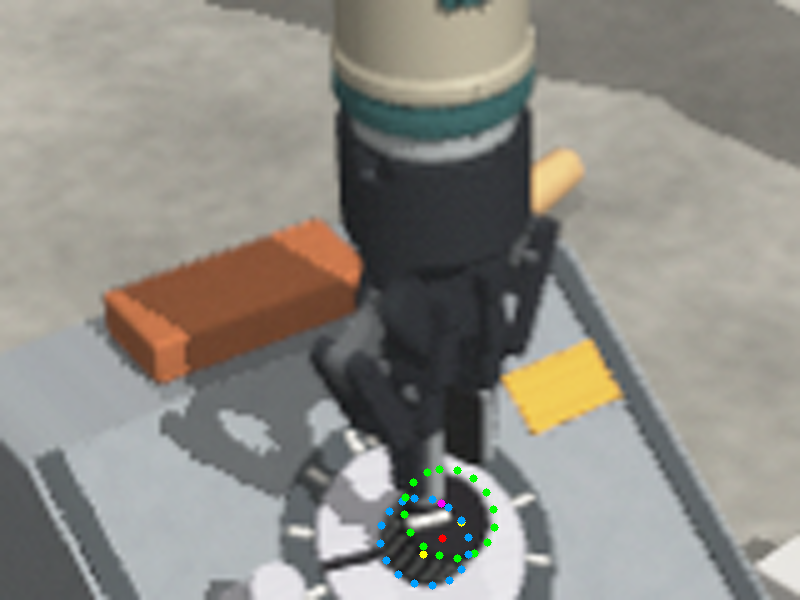

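Run:
```python
from dial import *
f=np.load('pics/s2.npz'); P,uv=cloud('scene',f['d'],265,305,190,236)
h=(P-CC['scene'])@m; r=np.linalg.norm(np.cross(P-CC['scene'],m),axis=1)
y=np.array([np.sin(1.68),-np.cos(1.68),0]);x=np.array([np.cos(1.68),np.sin(1.68),0]);t=read_state()['eef_pos']
k=h>44
Q=(P[k]-t);o=np.argsort(Q[:,2])[:40]
for i in o[::3]: print(uv[k][i],P[k][i].round(1),'tool xyz',(Q[i]@x).round(1),(Q[i]@y).round(1),Q[i,2].round(1))
```

```text
[292 231] [569.1 -36.2 143.5] tool xyz 22.4 14.8 10.5
[286 227] [573.2 -49.5 149.2] tool xyz 8.8 17.4 16.2
[282 223] [575.  -59.1 155.6] tool xyz -1.0 18.1 22.7
[293 212] [542.6 -58.5 166.5] tool xyz 3.2 -14.0 33.5
[293 211] [540.7 -60.3 167.1] tool xyz 1.5 -16.1 34.1
[296 212] [539.5 -52.7 167.8] tool xyz 9.2 -16.4 34.8
[285 220] [574.9 -50.  168.6] tool xyz 8.1 19.1 35.6
[282 219] [577.1 -56.5 168.9] tool xyz 1.3 20.5 36.0
[293 210] [540.8 -60.2 169.8] tool xyz 1.6 -16.0 36.9
[298 210] [534.4 -51.7 170.7] tool xyz 10.7 -21.4 37.8
[285 219] [574.6 -50.3 170.9] tool xyz 7.8 18.7 37.9
[290 209] [544.  -65.8 171.4] tool xyz -4.2 -13.4 38.4
[295 210] [540.4 -54.7 172.5] tool xyz 7.2 -15.8 39.6
[298 211] [538.6 -47.7 172.6] tool xyz 14.3 -16.8 39.6
```

Emit:
arm_command(
  deltas=[
    {"dx": 0, "dy": 0, "dz": 0.005, "yaw": 0, "jaw": 0.8},
    {"dx": 0, "dy": 0, "dz": 0.005, "yaw": 4, "jaw": 0.8},
    {"dx": 0, "dy": 0, "dz": 0.005, "yaw": 12, "jaw": 0.8},
    {"dx": 0, "dy": 0, "dz": 0, "yaw": 12, "jaw": 0.8},
    {"dx": 0, "dy": 0, "dz": -0.008, "yaw": 12, "jaw": 0.8},
    {"dx": 0, "dy": 0, "dz": -0.013, "yaw": 12, "jaw": 0.8},
    {"dx": 0, "dy": 0, "dz": -0.016, "yaw": 12, "jaw": 0.8},
    {"dx": 0, "dy": 0, "dz": -0.016, "yaw": 12, "jaw": 0.3},
    {"dx": 0, "dy": 0, "dz": -0.016, "yaw": 12, "jaw": 0.3},
    {"dx": 0, "dy": 0, "dz": -0.016, "yaw": 12, "jaw": 0.3},
    {"dx": 0, "dy": 0, "dz": -0.016, "yaw": 12, "jaw": 0.3},
  ],
)

```text
clock: 4.65
eef_pos: [553.4, -60.7, 117.7]
tool_rot: [-3.135, -0.0, 1.897]
force: [-9.1, 0.1, 12.4]
width: 25.7
gripper_force: 16.4
```

```bash
python3 -c "
from dial import *
read('s3')"
```

```text
scene dark runs deg [(-83, -77), (-3, 48), (51, 71)] yaw 108.7 F [-9.9  0.2 11.4] T [-0.11  1.82  0.14] w 25.8 gf 16.4 pos [553.3 -60.6 117.7] 4.7
```

Emit:
arm_command(
  deltas=[
    {"dx": 0, "dy": 0, "dz": 0, "yaw": 0, "jaw": 0.8},
    {"dx": 0, "dy": 0, "dz": 0, "yaw": 0, "jaw": 0.8},
    {"dx": 0, "dy": 0, "dz": 0, "yaw": 0, "jaw": 0.8},
    {"dx": 0, "dy": 0, "dz": 0, "yaw": 0, "jaw": 0.8},
  ],
)

```text
clock: 5.1
eef_pos: [557.1, -60.2, 116.9]
tool_rot: [3.141, 0.0, 1.896]
force: [-0.2, -0.8, 0.5]
width: 68.2
gripper_force: 0.0
```

Run:
```python
from dial import *
read('s4')
f=np.load('pics/s4.npz'); P,uv=cloud('scene',f['d'],255,320,180,240)
s=read_state();a=s['tool_rot'][2];t=s['eef_pos']
y=np.array([np.sin(a),-np.cos(a),0]);x=np.array([np.cos(a),np.sin(a),0])
h=(P-CC['scene'])@m; k=(h>8); Q=P[k]-t; Q=np.c_[Q@x,Q@y,Q[:,2]]
for lo in range(-60,70,5):
    w=(Q[:,1]>=lo)&(Q[:,1]<lo+5)&(np.abs(Q[:,0])<16)
    if w.sum()>2: print(lo,w.sum(),'zmin',np.sort(Q[w,2])[:3].round(1))
im=f['im']; cv2.imwrite('pics/v3.png',cv2.resize(im[160:260,220:345],None,fx=6,fy=6,interpolation=cv2.INTER_CUBIC)[:,:,::-1])
```

```text
scene dark runs deg [(-86, -75), (-26, 35)] yaw 108.6 F [ 0.7 -0.4  0.9] T [ 0.07 -0.02 -0.  ] w 68.2 gf 0.0 pos [557.  -60.2 116.9] 5.15
-60 18 zmin [87.3 87.4 90.1]
-55 7 zmin [91.6 96.7 99.3]
-50 6 zmin [13.1 16.2 21.6]
-45 13 zmin [ 4.1  7.7 14.7]
-40 104 zmin [19.8 40.7 40.7]
-35 83 zmin [ 0.1  7.6 42.1]
-30 7 zmin [94.7 98.1 98.4]
-25 5 zmin [106.  107.6 107.7]
-20 14 zmin [-2.6 30.5 31.9]
-15 32 zmin [-8.5 27.8 28.7]
-10 36 zmin [-8.3 27.3 29. ]
-5 34 zmin [-9.1 -2.3 25. ]
0 25 zmin [-8.3 -0.2  6.2]
5 36 zmin [-3.4 -1.9 -1.1]
10 52 zmin [-2.3 -0.8 -0.3]
15 51 zmin [4.3 6.4 6.5]
20 27 zmin [19.2 21.5 25.4]
25 35 zmin [ 96.  107.1 108. ]
30 73 zmin [42.6 52.1 54.1]
35 127 zmin [39.1 40.1 40.6]
40 86 zmin [41.5 42.8 43.3]
45 77 zmin [48.6 48.9 49. ]
50 17 zmin [67.5 95.4 96.8]
55 52 zmin [85.7 90.5 93.1]
60 108 zmin [87.3 87.8 88.7]
65 180 zmin [90.2 90.9 91.1]
```

View pics/v3.png

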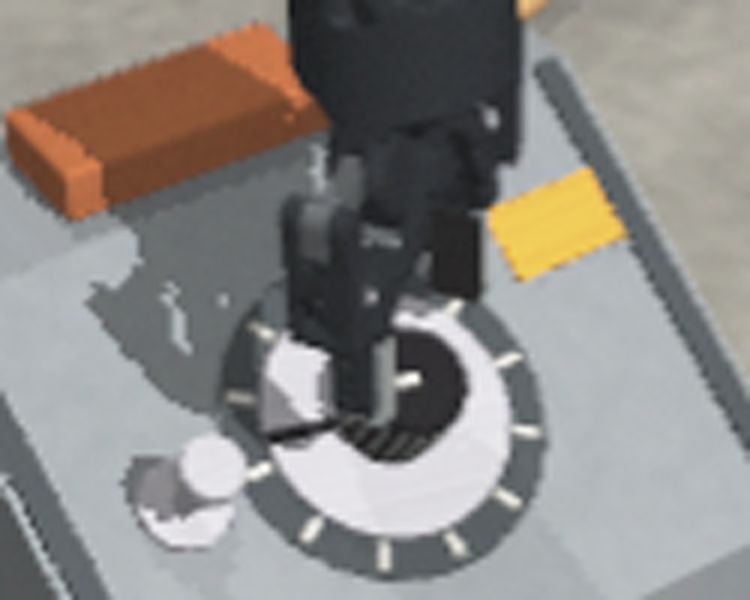

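Run:
```python
from dial import *
f=np.load('pics/s4.npz')
s=read_state();a=s['tool_rot'][2];t=s['eef_pos']
y=np.array([np.sin(a),-np.cos(a),0]);x=np.array([np.cos(a),np.sin(a),0])
for u,v in [(283,229),(283,226),(283,222),(283,218),(279,229),(279,226),(279,222),(279,216),(277,227),(270,213),(296,200),(300,205),(300,209),(295,209)]:
    o,r=ray('scene',(u,v)); P=o+r[0]*f['d'][v,u]; Q=P-t
    print((u,v),'tool',(Q@x).round(1),(Q@y).round(1),Q[2].round(1),'h',((P-CC['scene'])@m).round(1))
for q in [(0,34,0),(0,34,20),(0,-34,0),(0,-34,20),(11,34,0),(-11,34,0)]: print(q,proj('scene',t+q[0]*x+q[1]*y+[0,0,q[2]])[0].round(1))
```

```text
(283, 229) tool 8.9 40.0 44.3 h 63.0
(283, 226) tool 7.9 37.7 50.2 h 66.7
(283, 222) tool 9.9 40.9 63.7 h 79.6
(283, 218) tool 10.2 40.9 74.0 h 88.2
(279, 229) tool -0.7 39.4 40.6 h 55.1
(279, 226) tool 2.1 44.1 53.0 h 67.9
(279, 222) tool 4.1 47.2 66.4 h 80.8
(279, 216) tool 14.0 64.8 97.7 h 116.3
(277, 227) tool -2.1 45.0 49.6 h 63.3
(270, 213) tool -6.4 63.4 97.5 h 105.7
(296, 200) tool 3.1 -34.9 65.2 h 55.8
(300, 205) tool 12.3 -35.0 54.8 h 51.8
(300, 209) tool 10.8 -37.9 41.6 h 39.4
(295, 209) tool 2.1 -31.4 43.4 h 38.5
(0, 34, 0) [281.1 242.5]
(0, 34, 20) [280.8 235.2]
(0, -34, 0) [294.9 223.9]
(0, -34, 20) [294.8 216.7]
(11, 34, 0) [285.8 243.9]
(-11, 34, 0) [276.4 241.1]
```

Emit:
arm_command(
  deltas=[
    {"dx": 0, "dy": 0, "dz": -0.006, "yaw": 0, "jaw": 0.8},
    {"dx": 0, "dy": 0, "dz": -0.012, "yaw": 0, "jaw": 0.8},
    {"dx": 0, "dy": 0, "dz": -0.012, "yaw": 0, "jaw": 0.8},
    {"dx": 0, "dy": 0, "dz": -0.012, "yaw": 0, "jaw": 0.35},
    {"dx": 0, "dy": 0, "dz": -0.012, "yaw": 0, "jaw": 0.35},
    {"dx": 0, "dy": 0, "dz": -0.012, "yaw": 0, "jaw": 0.35},
    {"dx": 0, "dy": 0, "dz": -0.012, "yaw": 0, "jaw": 0.35},
    {"dx": 0, "dy": 0, "dz": -0.012, "yaw": 0, "jaw": 0.35},
  ],
)

```text
clock: 5.95
eef_pos: [557.0, -60.1, 105.4]
tool_rot: [3.141, 0.0, 1.896]
force: [-1.6, -0.1, 5.7]
width: 38.2
gripper_force: 58.0
```

```bash
python3 -c "
from dial import *
read('s5')"
```

```text
scene dark runs deg [(-83, -77), (-23, 78)] yaw 108.6 F [-1.8  0.5  6. ] T [ 0.12  0.26 -0.09] w 38.0 gf 58.0 pos [557.  -60.  105.4] 6.0
```

Emit:
arm_command(
  deltas=[
    {"dx": 0, "dy": 0, "dz": 0, "yaw": -5, "jaw": 0.35},
    {"dx": 0, "dy": 0, "dz": 0, "yaw": -10, "jaw": 0.35},
    {"dx": 0, "dy": 0, "dz": 0, "yaw": -15, "jaw": 0.35},
    {"dx": 0, "dy": 0, "dz": 0, "yaw": -20, "jaw": 0.35},
    {"dx": 0, "dy": 0, "dz": 0, "yaw": -25, "jaw": 0.35},
    {"dx": 0, "dy": 0, "dz": 0, "yaw": -30, "jaw": 0.35},
    {"dx": 0, "dy": 0, "dz": 0, "yaw": -30, "jaw": 0.35},
  ],
)

```text
clock: 6.7
eef_pos: [557.8, -61.1, 105.4]
tool_rot: [3.139, 0.001, 1.372]
force: [1.3, -2.6, 3.3]
width: 36.6
gripper_force: 62.3
```

```bash
python3 -c "
from dial import *
read('s6')"
```

```text
scene dark runs deg [(-69, -60), (-28, 27), (56, 87)] yaw 78.7 F [ 0.7 -3.2  3.1] T [-0.62 -0.3  -0.13] w 37.1 gf 62.4 pos [557.8 -61.1 105.4] 6.75
```

Emit:
arm_command(
  deltas=[
    {"dx": 0, "dy": 0, "dz": 0, "yaw": -5, "jaw": 0.35},
    {"dx": 0, "dy": 0, "dz": 0, "yaw": -10, "jaw": 0.35},
    {"dx": 0, "dy": 0, "dz": 0, "yaw": -15, "jaw": 0.35},
    {"dx": 0, "dy": 0, "dz": 0, "yaw": -20, "jaw": 0.35},
    {"dx": 0, "dy": 0, "dz": 0, "yaw": -25, "jaw": 0.35},
    {"dx": 0, "dy": 0, "dz": 0, "yaw": -30, "jaw": 0.35},
    {"dx": 0, "dy": 0, "dz": 0, "yaw": -30, "jaw": 0.35},
  ],
)

```text
clock: 7.45
eef_pos: [559.6, -59.7, 106.6]
tool_rot: [3.137, -0.003, 0.853]
force: [-0.1, -0.8, 10.2]
width: 37.0
gripper_force: 72.1
```

```bash
python3 -c "
from dial import *
read('s7')
im=np.load('pics/s7.npz')['im']; cv2.imwrite('pics/v4.png',cv2.resize(im[160:260,220:345],None,fx=6,fy=6,interpolation=cv2.INTER_CUBIC)[:,:,::-1])"
```

```text
scene dark runs deg [(-56, -44), (-15, 10), (71, 99)] yaw 48.9 F [ 0.4  1.8 10. ] T [-0.64 -0.8   0.55] w 36.8 gf 72.1 pos [559.6 -59.7 106.6] 7.5
```

View pics/v4.png

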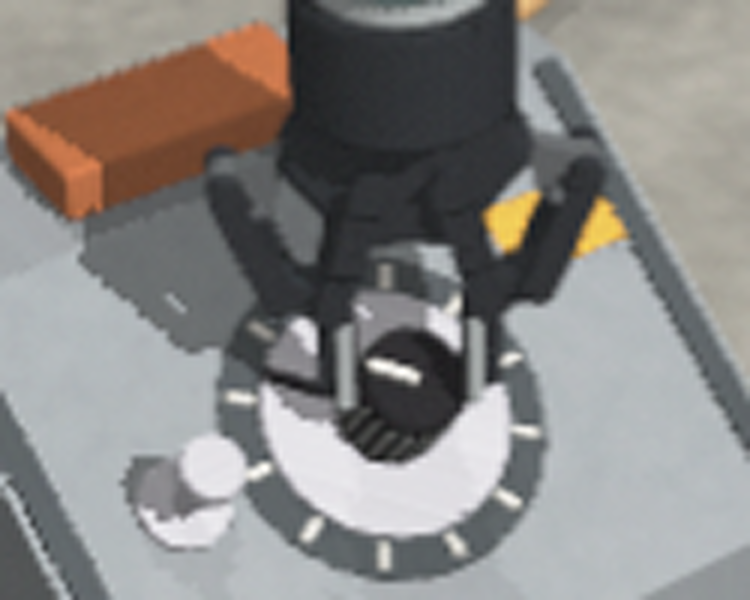

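Emit:
arm_command(
  deltas=[
    {"dx": 0, "dy": 0, "dz": 0, "yaw": 0, "jaw": 0.7},
    {"dx": 0, "dy": 0, "dz": 0, "yaw": 0, "jaw": 0.7},
    {"dx": 0, "dy": 0, "dz": 0, "yaw": 8.5, "jaw": 0.7},
    {"dx": 0, "dy": 0, "dz": 0, "yaw": 17, "jaw": 0.7},
    {"dx": 0, "dy": 0, "dz": 0, "yaw": 25.5, "jaw": 0.7},
    {"dx": 0, "dy": 0, "dz": -0.002, "yaw": 34, "jaw": 0.7},
    {"dx": 0, "dy": 0, "dz": -0.004, "yaw": 42.5, "jaw": 0.7},
    {"dx": 0, "dy": 0, "dz": -0.005, "yaw": 51, "jaw": 0.7},
    {"dx": 0, "dy": 0, "dz": -0.005, "yaw": 60, "jaw": 0.7},
    {"dx": 0, "dy": 0, "dz": -0.005, "yaw": 60, "jaw": 0.35},
    {"dx": 0, "dy": 0, "dz": -0.005, "yaw": 60, "jaw": 0.35},
    {"dx": 0, "dy": 0, "dz": -0.005, "yaw": 60, "jaw": 0.35},
    {"dx": 0, "dy": 0, "dz": -0.005, "yaw": 51, "jaw": 0.35},
    {"dx": 0, "dy": 0, "dz": -0.005, "yaw": 42.5, "jaw": 0.35},
    {"dx": 0, "dy": 0, "dz": -0.005, "yaw": 34, "jaw": 0.35},
    {"dx": 0, "dy": 0, "dz": -0.005, "yaw": 25.5, "jaw": 0.35},
    {"dx": 0, "dy": 0, "dz": -0.005, "yaw": 17, "jaw": 0.35},
    {"dx": 0, "dy": 0, "dz": -0.005, "yaw": 8.5, "jaw": 0.35},
    {"dx": 0, "dy": 0, "dz": -0.005, "yaw": 0, "jaw": 0.35},
    {"dx": 0, "dy": 0, "dz": -0.005, "yaw": 0, "jaw": 0.35},
  ],
)

```text
clock: 9.5
eef_pos: [562.1, -57.4, 102.8]
tool_rot: [3.134, -0.008, 0.85]
force: [1.1, 4.9, 13.1]
width: 37.8
gripper_force: 80.0
```

```bash
cat >> dial.py <<'E'
def grip(tag):
    """angle of white line on grip top (h=40), scene view; toothpick direction within r<17"""
    im=np.load(f'pics/{tag}.npz')['im']; R=rectify('scene',im,CC['scene'],ex,ey,20,.1,40,m).min(2)
    th=np.radians(np.arange(-180,180,2.)); r=np.arange(4,16,.5)
    X=(200+10*np.outer(np.sin(th),r)).astype(np.float32);Y=(200-10*np.outer(np.cos(th),r)).astype(np.float32)
    P=cv2.remap(R,X,Y,cv2.INTER_LINEAR).astype(float).mean(1); o=np.argsort(-P)[:4]
    print('grip line deg',[(int(np.degrees(th[i]).round()),int(P[i])) for i in o])
E
python3 -c "
from dial import *
read('s8')
for t in ('scene0','s1','s6','s7','s8'): grip(t)"
```

```text
scene dark runs deg [(-21, 12), (71, 104)] yaw 48.8 F [ 1.3  4.2 14.5] T [ 0.41 -1.13  0.54] w 37.5 gf 79.9 pos [562.1 -57.4 102.8] 9.55
grip line deg [(-82, 239), (-80, 236), (-84, 235), (-78, 227)]
grip line deg [(-84, 229), (-82, 228), (-86, 224), (-80, 222)]
grip line deg [(-68, 218), (-66, 218), (-70, 214), (-64, 212)]
grip line deg [(-52, 245), (-50, 243), (-54, 242), (-48, 236)]
grip line deg [(-20, 240), (-18, 239), (-22, 238), (-16, 234)]
```

Emit:
arm_command(
  deltas=[
    {"dx": 0, "dy": 0, "dz": 0, "yaw": 0, "jaw": 0.7},
    {"dx": 0, "dy": 0, "dz": 0, "yaw": 0, "jaw": 0.7},
    {"dx": 0, "dy": 0, "dz": 0, "yaw": 8.5, "jaw": 0.7},
    {"dx": 0, "dy": 0, "dz": 0, "yaw": 17, "jaw": 0.7},
    {"dx": 0, "dy": 0, "dz": 0, "yaw": 25.5, "jaw": 0.7},
    {"dx": 0, "dy": 0, "dz": 0, "yaw": 34, "jaw": 0.7},
    {"dx": 0, "dy": 0, "dz": 0, "yaw": 42.5, "jaw": 0.7},
    {"dx": 0, "dy": 0, "dz": 0, "yaw": 51, "jaw": 0.7},
    {"dx": 0, "dy": 0, "dz": 0, "yaw": 60, "jaw": 0.7},
    {"dx": 0, "dy": 0, "dz": 0, "yaw": 60, "jaw": 0.35},
    {"dx": 0, "dy": 0, "dz": 0, "yaw": 60, "jaw": 0.35},
    {"dx": 0, "dy": 0, "dz": 0, "yaw": 60, "jaw": 0.35},
    {"dx": 0, "dy": 0, "dz": 0, "yaw": 51, "jaw": 0.35},
    {"dx": 0, "dy": 0, "dz": 0, "yaw": 42.5, "jaw": 0.35},
    {"dx": 0, "dy": 0, "dz": 0, "yaw": 34, "jaw": 0.35},
    {"dx": 0, "dy": 0, "dz": 0, "yaw": 25.5, "jaw": 0.35},
    {"dx": 0, "dy": 0, "dz": 0, "yaw": 17, "jaw": 0.35},
    {"dx": 0, "dy": 0, "dz": 0, "yaw": 8.5, "jaw": 0.35},
    {"dx": 0, "dy": 0, "dz": 0, "yaw": 0, "jaw": 0.35},
    {"dx": 0, "dy": 0, "dz": 0, "yaw": 0, "jaw": 0.35},
  ],
)

```text
clock: 11.55
eef_pos: [560.9, -59.0, 102.5]
tool_rot: [3.135, -0.005, 0.848]
force: [0.7, 1.9, 13.3]
width: 37.7
gripper_force: 87.9
```

```bash
python3 -c "
from dial import *
read('s9');grip('s9')"
```

```text
scene dark runs deg [(-20, 21), (70, 104)] yaw 48.7 F [ 0.1  2.3 13.3] T [-0.05 -0.76  0.42] w 37.7 gf 87.8 pos [560.9 -58.9 102.5] 11.6
grip line deg [(12, 227), (14, 226), (10, 225), (16, 221)]
```

Emit:
arm_command(
  deltas=[
    {"dx": 0, "dy": 0, "dz": 0, "yaw": 0, "jaw": 0.7},
    {"dx": 0, "dy": 0, "dz": 0, "yaw": 0, "jaw": 0.7},
    {"dx": 0, "dy": 0, "dz": 0, "yaw": 8.5, "jaw": 0.7},
    {"dx": 0, "dy": 0, "dz": 0, "yaw": 17, "jaw": 0.7},
    {"dx": 0, "dy": 0, "dz": 0, "yaw": 25.5, "jaw": 0.7},
    {"dx": 0, "dy": 0, "dz": 0, "yaw": 34, "jaw": 0.7},
    {"dx": 0, "dy": 0, "dz": 0, "yaw": 42.5, "jaw": 0.7},
    {"dx": 0, "dy": 0, "dz": 0, "yaw": 51, "jaw": 0.7},
    {"dx": 0, "dy": 0, "dz": 0, "yaw": 60, "jaw": 0.7},
    {"dx": 0, "dy": 0, "dz": 0, "yaw": 60, "jaw": 0.35},
    {"dx": 0, "dy": 0, "dz": 0, "yaw": 60, "jaw": 0.35},
    {"dx": 0, "dy": 0, "dz": 0, "yaw": 60, "jaw": 0.35},
    {"dx": 0, "dy": 0, "dz": 0, "yaw": 51, "jaw": 0.35},
    {"dx": 0, "dy": 0, "dz": 0, "yaw": 42.5, "jaw": 0.35},
    {"dx": 0, "dy": 0, "dz": 0, "yaw": 34, "jaw": 0.35},
    {"dx": 0, "dy": 0, "dz": 0, "yaw": 25.5, "jaw": 0.35},
    {"dx": 0, "dy": 0, "dz": 0, "yaw": 17, "jaw": 0.35},
    {"dx": 0, "dy": 0, "dz": 0, "yaw": 8.5, "jaw": 0.35},
    {"dx": 0, "dy": 0, "dz": 0, "yaw": 0, "jaw": 0.35},
    {"dx": 0, "dy": 0, "dz": 0, "yaw": 0, "jaw": 0.35},
  ],
)

```text
clock: 13.6
eef_pos: [562.6, -56.9, 102.4]
tool_rot: [3.134, -0.009, 0.85]
force: [2.9, 4.9, 10.5]
width: 37.5
gripper_force: 78.4
```

```bash
python3 -c "
from dial import *
read('s10');grip('s10')"
```

```text
scene dark runs deg [(-21, 12), (39, 51), (71, 105)] yaw 48.8 F [3.3 7.2 9.5] T [ 0.61 -1.55  0.54] w 37.5 gf 78.3 pos [562.5 -56.9 102.5] 13.65
grip line deg [(44, 157), (42, 157), (46, 155), (40, 154)]
```

Emit:
arm_command(
  deltas=[
    {"dx": 0, "dy": 0, "dz": 0, "yaw": 0, "jaw": 0.7},
    {"dx": 0, "dy": 0, "dz": 0, "yaw": 0, "jaw": 0.7},
    {"dx": 0, "dy": 0, "dz": 0, "yaw": 8.5, "jaw": 0.7},
    {"dx": 0, "dy": 0, "dz": 0, "yaw": 17, "jaw": 0.7},
    {"dx": 0, "dy": 0, "dz": 0, "yaw": 25.5, "jaw": 0.7},
    {"dx": 0, "dy": 0, "dz": 0, "yaw": 34, "jaw": 0.7},
    {"dx": 0, "dy": 0, "dz": 0, "yaw": 42.5, "jaw": 0.7},
    {"dx": 0, "dy": 0, "dz": 0, "yaw": 44, "jaw": 0.7},
    {"dx": 0, "dy": 0, "dz": 0, "yaw": 44, "jaw": 0.35},
    {"dx": 0, "dy": 0, "dz": 0, "yaw": 44, "jaw": 0.35},
    {"dx": 0, "dy": 0, "dz": 0, "yaw": 44, "jaw": 0.35},
    {"dx": 0, "dy": 0, "dz": 0, "yaw": 37, "jaw": 0.35},
    {"dx": 0, "dy": 0, "dz": 0, "yaw": 30, "jaw": 0.35},
    {"dx": 0, "dy": 0, "dz": 0, "yaw": 23, "jaw": 0.35},
    {"dx": 0, "dy": 0, "dz": 0, "yaw": 16, "jaw": 0.35},
    {"dx": 0, "dy": 0, "dz": 0, "yaw": 16, "jaw": 0.35},
  ],
)

```text
clock: 15.25
eef_pos: [560.3, -56.9, 102.5]
tool_rot: [3.135, -0.005, 1.131]
force: [-0.7, 6.0, 13.4]
width: 37.2
gripper_force: 64.3
```

```bash
python3 -c "
from dial import *
read('s11');grip('s11')"
```

```text
scene dark runs deg [(-34, 23), (56, 63), (68, 99)] yaw 64.9 F [-1.5  6.3 13.3] T [ 0.71 -0.93  0.69] w 37.8 gf 64.2 pos [560.3 -56.9 102.4] 15.3
grip line deg [(60, 209), (58, 209), (62, 206), (56, 205)]
```

Emit:
arm_command(
  deltas=[
    {"dx": 0, "dy": 0, "dz": 0, "yaw": 0, "jaw": 0.35},
    {"dx": 0, "dy": 0, "dz": 0, "yaw": 0, "jaw": 0.35},
    {"dx": 0, "dy": 0, "dz": 0, "yaw": 0, "jaw": 0.35},
    {"dx": 0, "dy": 0, "dz": 0, "yaw": 0, "jaw": 0.35},
    {"dx": 0, "dy": 0, "dz": 0, "yaw": 0, "jaw": 0.35},
    {"dx": 0, "dy": 0, "dz": 0, "yaw": 0, "jaw": 0.35},
    {"dx": 0, "dy": 0, "dz": 0, "yaw": 0, "jaw": 0.35},
    {"dx": 0, "dy": 0, "dz": 0, "yaw": 0, "jaw": 0.35},
    {"dx": 0, "dy": 0, "dz": 0, "yaw": 0, "jaw": 0.35},
    {"dx": 0, "dy": 0, "dz": 0, "yaw": 0, "jaw": 0.35},
  ],
)

```text
clock: 16.3
eef_pos: [560.3, -56.9, 102.5]
tool_rot: [3.135, -0.005, 1.133]
force: [-1.7, 5.5, 13.8]
width: 37.5
gripper_force: 64.3
```

```bash
python3 -c "
from dial import *
read('s12');grip('s12')"
```

```text
scene dark runs deg [(-34, 23), (56, 63), (68, 99)] yaw 64.9 F [-0.9  5.5 13.7] T [ 0.61 -0.9   0.77] w 37.7 gf 64.3 pos [560.3 -56.8 102.4] 16.35
grip line deg [(60, 209), (58, 209), (62, 206), (56, 206)]
```

Emit:
arm_command(
  deltas=[
    {"dx": 0, "dy": 0, "dz": 0, "yaw": 8, "jaw": 0.35},
    {"dx": 0, "dy": 0, "dz": 0, "yaw": 16, "jaw": 0.35},
    {"dx": 0, "dy": 0, "dz": 0, "yaw": 24, "jaw": 0.35},
    {"dx": 0, "dy": 0, "dz": 0, "yaw": 32, "jaw": 0.35},
    {"dx": 0, "dy": 0, "dz": 0, "yaw": 40, "jaw": 0.35},
    {"dx": 0, "dy": 0, "dz": 0, "yaw": 44, "jaw": 0.35},
    {"dx": 0, "dy": 0, "dz": 0, "yaw": 44, "jaw": 0.35},
  ],
)

```text
clock: 17.05
eef_pos: [555.7, -57.0, 102.4]
tool_rot: [-3.141, -0.004, 1.893]
force: [-5.1, 7.0, 23.7]
width: 37.6
gripper_force: 89.2
```

```bash
python3 -c "
from dial import *
read('s13');grip('s13')"
```

```text
scene dark runs deg [(-21, 86)] yaw 108.4 F [-3.6  7.1 23.9] T [ 0.84  2.89 -1.25] w 37.5 gf 89.1 pos [555.7 -57.  102.4] 17.1
grip line deg [(-150, 145), (-148, 145), (-146, 145), (-152, 143)]
```

Emit:
arm_command(
  deltas=[
    {"dx": 0, "dy": 0, "dz": 0, "yaw": 0, "jaw": 0.7},
    {"dx": 0, "dy": 0, "dz": 0, "yaw": 0, "jaw": 0.7},
    {"dx": 0, "dy": 0, "dz": 0, "yaw": -8.5, "jaw": 0.7},
    {"dx": 0, "dy": 0, "dz": 0, "yaw": -17, "jaw": 0.7},
    {"dx": 0, "dy": 0, "dz": 0, "yaw": -25.5, "jaw": 0.7},
    {"dx": 0, "dy": 0, "dz": 0, "yaw": -34, "jaw": 0.7},
    {"dx": 0, "dy": 0, "dz": 0, "yaw": -42.5, "jaw": 0.7},
    {"dx": 0, "dy": 0, "dz": 0, "yaw": -51, "jaw": 0.7},
    {"dx": 0, "dy": 0, "dz": 0, "yaw": -60, "jaw": 0.7},
    {"dx": 0, "dy": 0, "dz": 0, "yaw": -60, "jaw": 0.35},
    {"dx": 0, "dy": 0, "dz": 0, "yaw": -60, "jaw": 0.35},
    {"dx": 0, "dy": 0, "dz": 0, "yaw": -60, "jaw": 0.35},
  ],
)

```text
clock: 18.3
eef_pos: [558.4, -62.2, 100.8]
tool_rot: [3.137, -0.0, 0.852]
force: [1.3, -3.1, 5.0]
width: 39.6
gripper_force: 58.4
```

```bash
python3 -c "
from dial import *
read('s14');grip('s14')"
```

```text
scene dark runs deg [(-21, 9), (29, 41), (71, 102)] yaw 48.8 F [ 0.8 -3.   5.1] T [-0.93 -0.36  0.07] w 39.5 gf 58.4 pos [558.4 -62.1 100.8] 18.35
grip line deg [(32, 221), (34, 220), (30, 218), (36, 214)]
```

Emit:
arm_command(
  deltas=[
    {"dx": 0, "dy": 0, "dz": 0, "yaw": 8.5, "jaw": 0.35},
    {"dx": 0, "dy": 0, "dz": 0, "yaw": 17, "jaw": 0.35},
    {"dx": 0, "dy": 0, "dz": 0, "yaw": 25.5, "jaw": 0.35},
    {"dx": 0, "dy": 0, "dz": 0, "yaw": 34, "jaw": 0.35},
    {"dx": 0, "dy": 0, "dz": 0, "yaw": 42.5, "jaw": 0.35},
    {"dx": 0, "dy": 0, "dz": 0, "yaw": 51, "jaw": 0.35},
    {"dx": 0, "dy": 0, "dz": 0, "yaw": 60, "jaw": 0.35},
    {"dx": 0, "dy": 0, "dz": 0, "yaw": 60, "jaw": 0.7},
    {"dx": 0, "dy": 0, "dz": 0, "yaw": 60, "jaw": 0.7},
    {"dx": 0, "dy": 0, "dz": 0, "yaw": 51, "jaw": 0.7},
    {"dx": 0, "dy": 0, "dz": 0, "yaw": 42.5, "jaw": 0.7},
    {"dx": 0, "dy": 0, "dz": 0, "yaw": 34, "jaw": 0.7},
    {"dx": 0, "dy": 0, "dz": 0, "yaw": 25.5, "jaw": 0.7},
    {"dx": 0, "dy": 0, "dz": 0, "yaw": 17, "jaw": 0.7},
    {"dx": 0, "dy": 0, "dz": 0, "yaw": 8.5, "jaw": 0.7},
    {"dx": 0, "dy": 0, "dz": 0, "yaw": 0, "jaw": 0.7},
    {"dx": 0, "dy": 0, "dz": 0, "yaw": 0, "jaw": 0.35},
    {"dx": 0, "dy": 0, "dz": 0, "yaw": 0, "jaw": 0.35},
    {"dx": 0, "dy": 0, "dz": 0, "yaw": 0, "jaw": 0.35},
  ],
)

```text
clock: 20.25
eef_pos: [558.6, -61.9, 100.8]
tool_rot: [3.137, -0.001, 0.853]
force: [0.2, -3.1, 5.5]
width: 39.6
gripper_force: 58.9
```

```bash
python3 -c "
from dial import *
read('s15');grip('s15')"
```

```text
scene dark runs deg [(-21, 10), (70, 103)] yaw 48.8 F [ 0.6 -3.5  5.6] T [-1.08 -0.55  0.12] w 39.8 gf 59.0 pos [558.6 -61.9 100.8] 20.3
grip line deg [(0, 231), (2, 230), (-2, 229), (4, 226)]
```

Emit:
arm_command(
  deltas=[
    {"dx": 0, "dy": 0, "dz": 0, "yaw": 8, "jaw": 0.35},
    {"dx": 0, "dy": 0, "dz": 0, "yaw": 16, "jaw": 0.35},
    {"dx": 0, "dy": 0, "dz": 0, "yaw": 24, "jaw": 0.35},
    {"dx": 0, "dy": 0, "dz": 0, "yaw": 32, "jaw": 0.35},
    {"dx": 0, "dy": 0, "dz": 0, "yaw": 40, "jaw": 0.35},
    {"dx": 0, "dy": 0, "dz": 0, "yaw": 48, "jaw": 0.35},
    {"dx": 0, "dy": 0, "dz": 0, "yaw": 56, "jaw": 0.35},
    {"dx": 0, "dy": 0, "dz": 0, "yaw": 56, "jaw": 0.35},
    {"dx": 0, "dy": 0, "dz": 0, "yaw": 56, "jaw": 0.7},
    {"dx": 0, "dy": 0, "dz": 0, "yaw": 56, "jaw": 0.7},
    {"dx": 0, "dy": 0, "dz": 0, "yaw": 48, "jaw": 0.7},
    {"dx": 0, "dy": 0, "dz": 0, "yaw": 40, "jaw": 0.7},
    {"dx": 0, "dy": 0, "dz": 0, "yaw": 32, "jaw": 0.7},
    {"dx": 0, "dy": 0, "dz": 0, "yaw": 24, "jaw": 0.7},
    {"dx": 0, "dy": 0, "dz": 0, "yaw": 16, "jaw": 0.7},
    {"dx": 0, "dy": 0, "dz": 0, "yaw": 8, "jaw": 0.7},
    {"dx": 0, "dy": 0, "dz": 0, "yaw": 0, "jaw": 0.7},
  ],
)

```text
clock: 22.0
eef_pos: [556.2, -59.9, 99.3]
tool_rot: [-3.14, 0.001, 0.845]
force: [-0.5, -0.2, -1.0]
width: 60.0
gripper_force: 0.0
```

```bash
python3 -c "
from dial import *
read('s16');grip('s16')"
```

```text
scene dark runs deg [(-48, -10), (55, 56), (62, 65)] yaw 48.2 F [-0.2  0.6  0.3] T [-0.   -0.01 -0.02] w 59.7 gf 0.0 pos [556.3 -59.7  99.3] 22.05
grip line deg [(-32, 237), (-30, 236), (-34, 235), (-28, 230)]
```

Emit:
arm_command(
  deltas=[
    {"dx": 0, "dy": 0, "dz": 0, "yaw": 0, "jaw": 0.7},
    {"dx": 0, "dy": 0, "dz": 0, "yaw": 8.5, "jaw": 0.7},
    {"dx": 0, "dy": 0, "dz": 0, "yaw": 17, "jaw": 0.7},
    {"dx": 0, "dy": 0, "dz": 0, "yaw": 25.5, "jaw": 0.7},
    {"dx": 0, "dy": 0, "dz": 0, "yaw": 34, "jaw": 0.7},
    {"dx": 0, "dy": 0, "dz": 0, "yaw": 42.5, "jaw": 0.7},
    {"dx": 0, "dy": 0, "dz": 0, "yaw": 51, "jaw": 0.7},
    {"dx": 0, "dy": 0, "dz": 0, "yaw": 60, "jaw": 0.7},
    {"dx": 0, "dy": 0, "dz": 0, "yaw": 60, "jaw": 0.35},
    {"dx": 0, "dy": 0, "dz": 0, "yaw": 60, "jaw": 0.35},
    {"dx": 0, "dy": 0, "dz": 0, "yaw": 60, "jaw": 0.35},
    {"dx": 0, "dy": 0, "dz": 0, "yaw": 51, "jaw": 0.35},
    {"dx": 0, "dy": 0, "dz": 0, "yaw": 42.5, "jaw": 0.35},
    {"dx": 0, "dy": 0, "dz": 0, "yaw": 34, "jaw": 0.35},
    {"dx": 0, "dy": 0, "dz": 0, "yaw": 25.5, "jaw": 0.35},
    {"dx": 0, "dy": 0, "dz": 0, "yaw": 17, "jaw": 0.35},
    {"dx": 0, "dy": 0, "dz": 0, "yaw": 8.5, "jaw": 0.35},
    {"dx": 0, "dy": 0, "dz": 0, "yaw": 0, "jaw": 0.35},
    {"dx": 0, "dy": 0, "dz": 0, "yaw": 0, "jaw": 0.35},
  ],
)

```text
clock: 23.95
eef_pos: [561.3, -58.6, 102.4]
tool_rot: [3.134, -0.006, 0.85]
force: [1.1, 2.8, 10.7]
width: 37.6
gripper_force: 86.2
```

```bash
python3 -c "
from dial import *
read('s17');grip('s17')"
```

```text
scene dark runs deg [(-20, 11), (70, 104)] yaw 48.8 F [ 0.2  3.3 11.1] T [-0.16 -1.12  0.71] w 37.5 gf 86.1 pos [561.2 -58.6 102.4] 24.0
grip line deg [(2, 230), (0, 230), (-2, 226), (4, 226)]
```

Emit:
arm_command(
  deltas=[
    {"dx": 0, "dy": 0, "dz": 0, "yaw": 0, "jaw": 0.7},
    {"dx": 0, "dy": 0, "dz": 0, "yaw": 0, "jaw": 0.7},
    {"dx": 0, "dy": 0, "dz": 0, "yaw": 8.5, "jaw": 0.7},
    {"dx": 0, "dy": 0, "dz": 0, "yaw": 17, "jaw": 0.7},
    {"dx": 0, "dy": 0, "dz": 0, "yaw": 25.5, "jaw": 0.7},
    {"dx": 0, "dy": 0, "dz": 0, "yaw": 34, "jaw": 0.7},
    {"dx": 0, "dy": 0, "dz": 0, "yaw": 42.5, "jaw": 0.7},
    {"dx": 0, "dy": 0, "dz": 0, "yaw": 51, "jaw": 0.7},
    {"dx": 0, "dy": 0, "dz": 0, "yaw": 58, "jaw": 0.7},
    {"dx": 0, "dy": 0, "dz": 0, "yaw": 58, "jaw": 0.35},
    {"dx": 0, "dy": 0, "dz": 0, "yaw": 58, "jaw": 0.35},
    {"dx": 0, "dy": 0, "dz": 0, "yaw": 58, "jaw": 0.35},
    {"dx": 0, "dy": 0, "dz": 0, "yaw": 50, "jaw": 0.35},
    {"dx": 0, "dy": 0, "dz": 0, "yaw": 42, "jaw": 0.35},
    {"dx": 0, "dy": 0, "dz": 0, "yaw": 34, "jaw": 0.35},
    {"dx": 0, "dy": 0, "dz": 0, "yaw": 26, "jaw": 0.35},
    {"dx": 0, "dy": 0, "dz": 0, "yaw": 18, "jaw": 0.35},
    {"dx": 0, "dy": 0, "dz": 0, "yaw": 10, "jaw": 0.35},
    {"dx": 0, "dy": 0, "dz": 0, "yaw": 4, "jaw": 0.35},
    {"dx": 0, "dy": 0, "dz": 0, "yaw": 4, "jaw": 0.35},
  ],
)

```text
clock: 26.0
eef_pos: [560.1, -59.7, 102.1]
tool_rot: [3.135, -0.003, 0.921]
force: [-1.1, 1.4, 10.7]
width: 37.4
gripper_force: 88.7
```

```bash
python3 -c "
from dial import *
read('s18');grip('s18')"
```

```text
scene dark runs deg [(-22, 14), (28, 39), (69, 101)] yaw 52.9 F [-1.   1.7 11.9] T [-0.76 -1.12  0.97] w 37.9 gf 88.6 pos [560.  -59.6 102. ] 26.05
grip line deg [(32, 224), (30, 224), (28, 219), (34, 219)]
```

Emit:
arm_command(
  deltas=[
    {"dx": 0, "dy": 0, "dz": 0, "yaw": 0, "jaw": 0.35},
    {"dx": 0, "dy": 0, "dz": 0, "yaw": 0, "jaw": 0.35},
    {"dx": 0, "dy": 0, "dz": 0, "yaw": 0, "jaw": 0.35},
    {"dx": 0, "dy": 0, "dz": 0, "yaw": 0, "jaw": 0.35},
    {"dx": 0, "dy": 0, "dz": 0, "yaw": 0, "jaw": 0.35},
    {"dx": 0, "dy": 0, "dz": 0, "yaw": 0, "jaw": 0.35},
    {"dx": 0, "dy": 0, "dz": 0, "yaw": 0, "jaw": 0.35},
    {"dx": 0, "dy": 0, "dz": 0, "yaw": 0, "jaw": 0.8},
    {"dx": 0, "dy": 0, "dz": 0, "yaw": 0, "jaw": 0.8},
    {"dx": 0, "dy": 0, "dz": 0, "yaw": 0, "jaw": 0.8},
    {"dx": 0, "dy": 0, "dz": 0.03, "yaw": 0, "jaw": 0.8},
    {"dx": 0, "dy": 0, "dz": 0.07, "yaw": 8, "jaw": 0.8},
    {"dx": 0, "dy": 0, "dz": 0.1, "yaw": 16, "jaw": 0.4},
    {"dx": 0, "dy": 0, "dz": 0.12, "yaw": 24, "jaw": 0},
    {"dx": 0, "dy": 0, "dz": 0.12, "yaw": 26, "jaw": 0},
    {"dx": 0, "dy": 0, "dz": 0.12, "yaw": 26, "jaw": 0},
    {"dx": 0, "dy": 0, "dz": 0.12, "yaw": 26, "jaw": 0},
    {"dx": 0, "dy": 0, "dz": 0.12, "yaw": 26, "jaw": 0},
    {"dx": 0, "dy": 0, "dz": 0.12, "yaw": 26, "jaw": 0},
  ],
)

```text
clock: 27.95
eef_pos: [556.2, -60.1, 218.9]
tool_rot: [-3.14, 0.0, 1.372]
force: [-0.0, 0.5, 0.1]
width: 0.1
gripper_force: 0.0
```

Run:
```python
from dial import *
read('s19');grip('s19')
f=np.load('pics/s19.npz');s=read_state();a=s['tool_rot'][2];t=s['eef_pos'];C=CC['scene']
y=np.array([np.sin(a),-np.cos(a),0]);x=np.array([np.cos(a),np.sin(a),0])
u,v=proj('scene',t+[0,0,20])[0].astype(int);print('tcp px',proj('scene',t)[0])
P,uv=cloud('scene',f['d'],u-30,u+30,v-50,v+40); Q=P-t;Q=np.c_[Q@x,Q@y,Q[:,2]]
k=(abs(Q[:,0])<30)&(abs(Q[:,1])<30)&(Q[:,2]>-30)&(Q[:,2]<60)
for z0 in range(-10,50,4):
    w=k&(Q[:,2]>=z0)&(Q[:,2]<z0+4)
    if w.sum()>2: print(z0,w.sum(),'x',Q[w,0].min().round(1),Q[w,0].max().round(1),'y',Q[w,1].min().round(1),Q[w,1].max().round(1))
# rod head: scene depth near expected
for n in('scene','top'):
    d=np.load(f'pics/{n}0.npz')['d']; H=np.array([642.1,-69.2,153.8]); pu=proj(n,H)[0]; 
    P,uv=cloud(n,d,int(pu[0])-14,int(pu[0])+15,int(pu[1])-14,int(pu[1])+15)
    h=(P-CC[n])@m; w=(h>40)&(h<50); print(n,pu.round(1),w.sum(),'head',P[w].mean(0).round(1),'h',h[w].mean().round(1))
```

```text
scene dark runs deg [(30, 35)] yaw 78.6 F [-0.2 -0.1  0.3] T [ 0.06 -0.06  0.03] w -0.4 gf 0.0 pos [556.4 -60.  219.1] 28.0
grip line deg [(32, 229), (30, 229), (34, 226), (28, 225)]
tcp px [287.31215224 194.25684199]
34 9 x 4.4 13.2 y -6.8 5.2
38 14 x -2.7 13.4 y -12.0 9.8
42 25 x -4.8 13.8 y -15.6 12.0
46 31 x -3.1 13.2 y -15.2 13.8
scene [255.1 236.9] 106 head [642.8 -68.8 152.4] h 44.7
top [357.9 180.1] 100 head [642.  -71.5 154.9] h 44.1
```

Emit:
arm_command(
  deltas=[
    {"dx": 0.04, "dy": -0.001, "dz": 0, "yaw": 0, "jaw": 0},
    {"dx": 0.08, "dy": -0.002, "dz": 0, "yaw": 0, "jaw": 0},
    {"dx": 0.087, "dy": -0.002, "dz": 0, "yaw": 0, "jaw": 0},
    {"dx": 0.087, "dy": -0.002, "dz": -0.03, "yaw": 0, "jaw": 0},
    {"dx": 0.087, "dy": -0.002, "dz": -0.06, "yaw": 0, "jaw": 0},
    {"dx": 0.087, "dy": -0.002, "dz": -0.07, "yaw": 0, "jaw": 0},
    {"dx": 0.087, "dy": -0.002, "dz": -0.07, "yaw": 0, "jaw": 0},
    {"dx": 0.087, "dy": -0.002, "dz": -0.07, "yaw": 0, "jaw": 0},
  ],
)

```text
clock: 28.8
eef_pos: [644.4, -62.1, 151.0]
tool_rot: [3.14, -0.0, 1.373]
force: [0.2, -0.4, 1.1]
width: -0.2
gripper_force: 0.0
```

Run:
```python
from dial import *
read('s20');grip('s20')
f=np.load('pics/s20.npz');im=f['im'].copy();t=read_state()['eef_pos']
for X,c in [(t,(255,0,0)),(t+[0,0,32],(255,0,255)),(np.array([642.3,-70,153.8]),(0,255,0))]:
    cv2.circle(im,tuple(proj('scene',X)[0].round().astype(int)),1,c,-1)
cv2.imwrite('pics/v5.png',cv2.resize(im[160:260,200:325],None,fx=6,fy=6,interpolation=cv2.INTER_NEAREST)[:,:,::-1])
```

```text
scene dark runs deg [(30, 35)] yaw 78.6 F [-1.  0. -0.] T [ 0.04  0.   -0.04] w 0.2 gf 0.0 pos [644.8 -62.1 151.5] 28.85
grip line deg [(32, 230), (30, 230), (34, 227), (28, 225)]
```

View pics/v5.png

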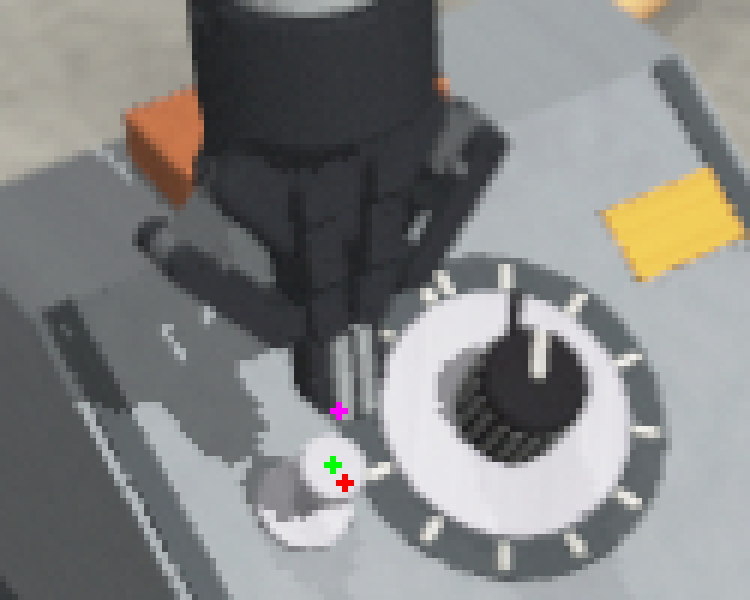

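Emit:
arm_command(
  deltas=[
    {"dx": 0, "dy": 0, "dz": -0.01, "yaw": 0, "jaw": 0},
    {"dx": 0, "dy": 0, "dz": -0.016, "yaw": 0, "jaw": 0},
    {"dx": 0, "dy": 0, "dz": -0.018, "yaw": 0, "jaw": 0},
    {"dx": 0, "dy": 0, "dz": -0.02, "yaw": 0, "jaw": 0},
    {"dx": 0, "dy": 0, "dz": -0.021, "yaw": 0, "jaw": 0},
    {"dx": 0, "dy": 0, "dz": -0.022, "yaw": 0, "jaw": 0},
    {"dx": 0, "dy": 0, "dz": -0.023, "yaw": 0, "jaw": 0},
    {"dx": 0, "dy": 0, "dz": -0.024, "yaw": 0, "jaw": 0},
    {"dx": 0, "dy": 0, "dz": -0.024, "yaw": 0, "jaw": 0},
  ],
)

```text
clock: 29.75
eef_pos: [643.7, -62.2, 125.8]
tool_rot: [-3.141, -0.0, 1.373]
force: [-0.5, 0.1, -0.9]
width: -0.2
gripper_force: 0.0
```

```bash
cat >> dial.py <<'E'
def head(tag):
    d=np.load(f'pics/{tag}.npz')['d']; s=read_state(); C=CC['scene']
    P,uv=cloud('scene',d,236,275,222,256); Q=P-C; h=Q@m
    lat=np.hypot(Q@ex,Q@ey-85); w=(lat<10)&(h>12)&(h<48)
    print('head h',np.sort(h[w])[[len(h[w])//4,len(h[w])//2]].round(1) if w.sum()>3 else None,w.sum(),'F',s['force'].round(2),'F.m',(s['force']@m).round(2),'pos',s['eef_pos'].round(1),'clk',s['clock'])
E
python3 -c "
from dial import *
read('s21');head('s20');head('s21')"
```

```text
scene dark runs deg [(-30, -10), (30, 35)] yaw 78.6 F [0.6 0.4 0.1] T [-0.06 -0.01 -0.03] w -0.1 gf 0.0 pos [643.8 -62.2 125.9] 29.8
head h [43.6 44.5] 72 F [0.61 0.41 0.09] F.m 0.37 pos [643.8 -62.2 125.9] clk 29.8
head h [39.6 43.5] 25 F [0.61 0.41 0.09] F.m 0.37 pos [643.8 -62.2 125.9] clk 29.8
```

Now 8 mm along −m in 1 mm rows.

Emit:
arm_command(
  deltas=[
    {"dx": -0.0001, "dy": -0.0006, "dz": -0.0008, "yaw": 0, "jaw": 0},
    {"dx": -0.0002, "dy": -0.0011, "dz": -0.0016, "yaw": 0, "jaw": 0},
    {"dx": -0.0003, "dy": -0.0017, "dz": -0.0025, "yaw": 0, "jaw": 0},
    {"dx": -0.0004, "dy": -0.0022, "dz": -0.0033, "yaw": 0, "jaw": 0},
    {"dx": -0.0006, "dy": -0.0028, "dz": -0.0041, "yaw": 0, "jaw": 0},
    {"dx": -0.0007, "dy": -0.0034, "dz": -0.0049, "yaw": 0, "jaw": 0},
    {"dx": -0.0008, "dy": -0.0039, "dz": -0.0057, "yaw": 0, "jaw": 0},
    {"dx": -0.0009, "dy": -0.0045, "dz": -0.0066, "yaw": 0, "jaw": 0},
  ],
)

```text
clock: 30.6
eef_pos: [643.0, -66.6, 119.4]
tool_rot: [3.141, -0.0, 1.373]
force: [-1.0, 0.3, 2.7]
width: 0.2
gripper_force: 0.7
```

```bash
python3 -c "
from dial import *
read('s22');head('s22')"
```

```text
scene dark runs deg [(-36, -13), (30, 35)] yaw 78.6 F [-0.5  0.5  0.2] T [ 0.14 -0.07 -0.03] w 0.2 gf 0.6 pos [642.9 -66.7 119.2] 30.65
head h [39.6 41.7] 10 F [-0.47  0.52  0.23] F.m 0.43 pos [642.9 -66.7 119.2] clk 30.65
```

Emit:
arm_command(
  deltas=[
    {"dx": -0.0001, "dy": -0.0006, "dz": -0.0008, "yaw": 0, "jaw": 0},
    {"dx": -0.0002, "dy": -0.0011, "dz": -0.0016, "yaw": 0, "jaw": 0},
    {"dx": -0.0003, "dy": -0.0017, "dz": -0.0025, "yaw": 0, "jaw": 0},
    {"dx": -0.0004, "dy": -0.0022, "dz": -0.0033, "yaw": 0, "jaw": 0},
    {"dx": -0.0006, "dy": -0.0028, "dz": -0.0041, "yaw": 0, "jaw": 0},
    {"dx": -0.0007, "dy": -0.0034, "dz": -0.0049, "yaw": 0, "jaw": 0},
    {"dx": -0.0008, "dy": -0.0039, "dz": -0.0057, "yaw": 0, "jaw": 0},
    {"dx": -0.0009, "dy": -0.0045, "dz": -0.0066, "yaw": 0, "jaw": 0},
  ],
)

```text
clock: 31.45
eef_pos: [642.0, -71.2, 112.7]
tool_rot: [3.142, -0.0, 1.373]
force: [-1.1, 0.1, 1.2]
width: 0.0
gripper_force: 0.7
```

```bash
python3 -c "
from dial import *
read('s23');head('s23');grip('s23')"
```

```text
scene dark runs deg [(-41, -16), (30, 35)] yaw 78.6 F [-0.9  1.   1.7] T [ 0.08 -0.04  0.04] w -0.2 gf 0.6 pos [641.9 -71.4 112.5] 31.5
head h [31.7 33.4] 17 F [-0.88  0.99  1.68] F.m 1.83 pos [641.9 -71.4 112.5] clk 31.5
grip line deg [(32, 230), (30, 230), (34, 226), (28, 226)]
```

Emit:
arm_command(
  deltas=[
    {"dx": -0.0001, "dy": -0.0006, "dz": -0.0008, "yaw": 0, "jaw": 0},
    {"dx": -0.0002, "dy": -0.0011, "dz": -0.0016, "yaw": 0, "jaw": 0},
    {"dx": -0.0003, "dy": -0.0017, "dz": -0.0025, "yaw": 0, "jaw": 0},
    {"dx": -0.0004, "dy": -0.0022, "dz": -0.0033, "yaw": 0, "jaw": 0},
    {"dx": -0.0005, "dy": -0.0025, "dz": -0.0037, "yaw": 0, "jaw": 0},
    {"dx": -0.0006, "dy": -0.0028, "dz": -0.0041, "yaw": 0, "jaw": 0},
  ],
)

```text
clock: 32.1
eef_pos: [641.4, -74.1, 108.6]
tool_rot: [3.142, -0.0, 1.373]
force: [-1.1, -0.3, 1.6]
width: 0.1
gripper_force: 0.7
```

```bash
python3 -c "
from dial import *
read('s24');head('s24')"
```

```text
scene dark runs deg [(-44, -16), (30, 35)] yaw 78.6 F [-0.4  0.6  1.4] T [ 0.08 -0.03  0.06] w -0.2 gf 0.6 pos [641.4 -74.1 108.5] 32.15
head h [28.  43.7] 21 F [-0.36  0.56  1.36] F.m 1.39 pos [641.4 -74.1 108.5] clk 32.15
```

Emit:
arm_command(
  deltas=[
    {"dx": -0.0001, "dy": -0.0003, "dz": -0.0004, "yaw": 0, "jaw": 0},
    {"dx": -0.0001, "dy": -0.0006, "dz": -0.0008, "yaw": 0, "jaw": 0},
    {"dx": -0.0002, "dy": -0.0008, "dz": -0.0012, "yaw": 0, "jaw": 0},
    {"dx": -0.0002, "dy": -0.0011, "dz": -0.0016, "yaw": 0, "jaw": 0},
    {"dx": -0.0003, "dy": -0.0014, "dz": -0.0021, "yaw": 0, "jaw": 0},
    {"dx": -0.0003, "dy": -0.0017, "dz": -0.0025, "yaw": 0, "jaw": 0},
  ],
)

```text
clock: 32.75
eef_pos: [641.4, -75.0, 106.9]
tool_rot: [3.141, -0.001, 1.373]
force: [-1.9, 1.1, 7.8]
width: -0.0
gripper_force: 3.8
```

Emit:
arm_command(
  deltas=[
    {"dx": -0.0001, "dy": -0.0003, "dz": -0.0004, "yaw": 0, "jaw": 0},
    {"dx": -0.0001, "dy": -0.0006, "dz": -0.0008, "yaw": 0, "jaw": 0},
    {"dx": -0.0002, "dy": -0.0008, "dz": -0.0012, "yaw": 0, "jaw": 0},
    {"dx": -0.0002, "dy": -0.0011, "dz": -0.0016, "yaw": 0, "jaw": 0},
  ],
)

```text
clock: 33.15
eef_pos: [641.5, -75.0, 106.7]
tool_rot: [3.14, -0.002, 1.373]
force: [-3.3, 4.0, 16.1]
width: -0.2
gripper_force: 7.2
```

Emit:
arm_command(
  deltas=[
    {"dx": 0, "dy": 0, "dz": 0, "yaw": 0, "jaw": 0},
    {"dx": 0, "dy": 0, "dz": 0, "yaw": 0, "jaw": 0},
    {"dx": 0, "dy": 0, "dz": 0, "yaw": 0, "jaw": 0},
    {"dx": 0, "dy": 0, "dz": 0, "yaw": 0, "jaw": 0},
    {"dx": 0, "dy": 0, "dz": 0, "yaw": 0, "jaw": 0},
    {"dx": 0, "dy": 0, "dz": 0, "yaw": 0, "jaw": 0},
    {"dx": 0, "dy": 0, "dz": 0, "yaw": 0, "jaw": 0},
    {"dx": 0, "dy": 0, "dz": 0, "yaw": 0, "jaw": 0},
    {"dx": 0, "dy": 0, "dz": 0, "yaw": 0, "jaw": 0},
    {"dx": 0, "dy": 0, "dz": 0, "yaw": 0, "jaw": 0},
    {"dx": 0, "dy": 0, "dz": 0, "yaw": 0, "jaw": 0},
    {"dx": 0, "dy": 0, "dz": 0, "yaw": 0, "jaw": 0},
  ],
)

```text
clock: 34.35
eef_pos: [641.5, -75.0, 106.7]
tool_rot: [3.14, -0.002, 1.373]
force: [-2.9, 3.1, 13.8]
width: -0.2
gripper_force: 6.4
```

```bash
python3 -c "
from dial import *
read('s25');head('s25');grip('s25')"
```

```text
scene dark runs deg [(-45, -16), (30, 35)] yaw 78.7 F [-3.3  3.6 14. ] T [ 0.64  0.83 -0.  ] w 0.1 gf 6.4 pos [641.5 -75.  106.7] 34.4
head h [28.  40.9] 35 F [-3.31  3.58 13.96] F.m 13.08 pos [641.5 -75.  106.7] clk 34.4
grip line deg [(32, 230), (30, 230), (34, 227), (28, 226)]
```

Emit:
arm_command(
  deltas=[
    {"dx": 0.0003, "dy": 0.002, "dz": 0.003, "yaw": 0, "jaw": 0},
    {"dx": 0.001, "dy": 0.006, "dz": 0.01, "yaw": 0, "jaw": 0},
    {"dx": 0.002, "dy": 0.01, "dz": 0.03, "yaw": 0, "jaw": 0},
    {"dx": 0.002, "dy": 0.01, "dz": 0.07, "yaw": 0, "jaw": 0},
    {"dx": 0.002, "dy": 0.01, "dz": 0.12, "yaw": 0, "jaw": 0},
    {"dx": 0.002, "dy": 0.01, "dz": 0.15, "yaw": 0, "jaw": 0},
    {"dx": 0.002, "dy": 0.01, "dz": 0.15, "yaw": 0, "jaw": 0},
    {"dx": 0.002, "dy": 0.01, "dz": 0.15, "yaw": 0, "jaw": 0},
    {"dx": 0.002, "dy": 0.01, "dz": 0.15, "yaw": 0, "jaw": 0},
  ],
)

```text
clock: 35.3
eef_pos: [641.8, -66.9, 253.0]
tool_rot: [-3.139, 0.001, 1.373]
force: [-0.4, -0.5, 0.2]
width: 0.1
gripper_force: 0.0
```

```bash
python3 -c "
from dial import *
read('s26');head('s26');grip('s26')
im=np.load('pics/s26.npz')['im']; cv2.imwrite('pics/v6.png',cv2.resize(im[130:280,170:345],None,fx=4,fy=4,interpolation=cv2.INTER_CUBIC)[:,:,::-1])"
```

```text
scene dark runs deg [(30, 35)] yaw 78.6 F [-0.4  0.1 -0.2] T [ 0.02  0.   -0.06] w -0.1 gf 0.0 pos [641.8 -66.9 252.7] 35.35
head h [25.5 27.3] 68 F [-0.45  0.13 -0.24] F.m -0.17 pos [641.8 -66.9 252.7] clk 35.35
grip line deg [(32, 229), (30, 229), (34, 225), (28, 224)]
```

View pics/v6.png

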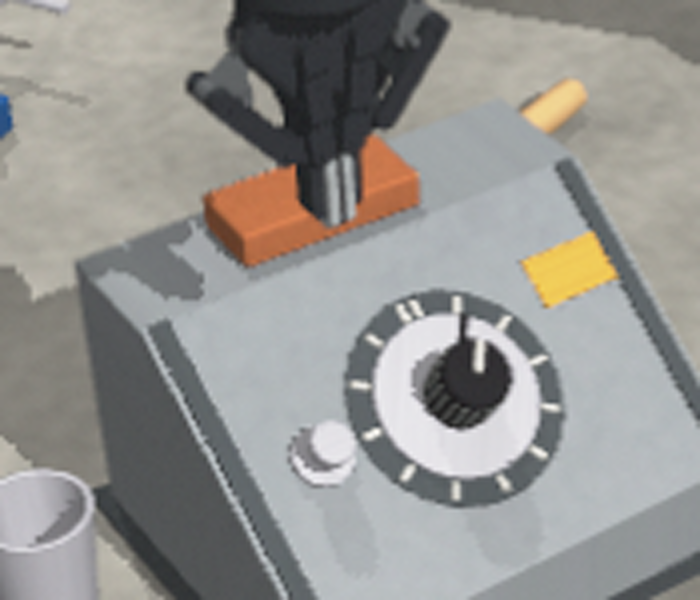

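The last view shows the rod head at (332,443) sitting about 27 mm above the face, which puts the rod in by about 17–18 mm. The pointer is on 1 o'clock at (463,320), the hand is clear, and the stone and cup visible here are where they were.

```bash
python3 -c "
from cell import *
print(finish_job())"
```

```text
the job is handed in; nothing more can be done
None
```

I handed the job in at about 35 s: the dial rested on 2, then 11, then 1 o'clock, and the rod was pushed in about 17–18 mm until it bottomed and held there at about 13 N for over a second; at hand-in the dial read about 32° (1 o'clock is 30°) and the hand was clear; no verdict came back.

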